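Portion castor balls into kit pots

ROBOT

A 6-joint arm with a two-finger parallel gripper is mounted at the origin on the work surface. World frame = base frame: x ahead of the robot, y to its left, z up, the work surface at z = 0. Lengths are in m, angles in rad, forces in N, time in s.
With the tool pointing down it reaches from about 0.35 to 0.975 m from the base axis. Payload 4.9 kg.
Tool frame: the origin (TCP) lies at the very end of the fingers, on their centre line; the grasp point (between the pads) lies 19 mm behind it (grasp_offset is the distance from the TCP to the grasp point, in m); x points along the fingers, y is the direction in which the jaws open and shut, and the axes are right-handed (so a half turn about x gives the same grasp; the last joint's range is limited). The gripper opens to 85 mm and grips with 20 to 120 N. Pads are 22 mm wide; open, the fingers measure 114 mm over their backs; the gripper's body (76 mm by 85 mm) begins 54 mm behind the grasp point. The pads swing forward as they close: fully open they stand 13 mm farther back than shut.
Start: joints at [1.051, 0.053, 1.613, -0, 1.476, -0.119], TCP at [0.244, 0.575, 0.231] pointing down, gripper open.
Joint ranges: [-3.01, 3.01], [-1.01, 2.22], [0.06, 2.58], [-1.02, 4.17], [0.09, 2.62], [-3.14, 3.14]. Speed limits (rad/s): [2.57, 2.57, 3.14, 3.14, 3.14, 3.14].

INTERFACE

Orientations are given as a rotation vector (axis times angle).
In Python, from station import get_obs, get_image, camera_model, finish_job, grasp_offset gives the robot as it stands.
- The arm moves only by the shell command python3 -m crank 'ROWS' [OPENING] [FORCE]. ROWS is JSON, a list that holds one entry, the list of rows, each a list of 4 numbers: the shift along the world's x, y, z in m, then the turn about the world's z in degrees. In form: [[[dx, dy, dz, turn], ...]]. A call has 1 to 5 rows; each row is the pose to reach, as a shift and turn from the pose commanded when the call began; what a row does not reach only later rows make up. A row lasts 1/12 s, in which the tool goes at most 41.7 mm and 7.16 degrees, less where a joint would pass 70% of its speed; a pose out of reach is approached as far as the arm can. A call with a gripper value outside its range is refused whole. OPENING is the opening, from 0 (shut) to 1 (fully open), set as the call begins (- or left out, the last holds). The fingers move at their own pace and stop on an object; FORCE is the grip in N (left out, the last holds). Time passes only in rows, so rows that repeat a pose let the fingers close. It gives the time, the measured TCP pose, the force and the opening at its end, in the units of the state.
- get_obs(): the state, without advancing time (a new reading comes with each control period).
- get_image(name): name is "side" or "top"; returns (picture, depth): 480x640x3 uint8, red, green, blue; 480x640 float32, m along the optical axis (not along the pixel's ray), 0 where there is no reading.
- camera_model(name): a dict with "fx", "fy", "cx", "cy" (pixels), "xyz" and "attitude" of the camera in the world. Camera axes: x right, y down, z forward; pixel columns grow to the right and rows downward; lengths in m; the calibration is good to about 2 mm. A picture is of the moment at which its call begins. camera_model takes no time and is no camera call.
- finish_job(): hands the job in, once; it reports no verdict.
The state is a dict: "t": time; "q": joint angles; "dq": joint speeds; "effort": joint torques, N m; "tool_pos": TCP position; "tool_rot": TCP orientation; "contact_force": force on the tool from outside, world axes, zero at the start; "wrist_torque": the same for the moment, N m; "opening": finger opening in m.
Only numpy, scipy, OpenCV 4.12 (cv2) and the standard library are available. Lean on these libraries where they do the work, as an engineer would, in place of code of your own. Each camera call takes 0.05 s, during which the arm holds its last target.

TASK

Make up the castor kits: one after the other, stand each glass pot on the bench under the lip of the dispenser's chute, turn the paddle knob exactly two clicks clockwise so that two balls drop into it, and stand the filled pot upright in the plywood tray. Handle the pots gently with a light grip because they are thin glass, spill nothing, leave the other balls in the dispenser, and leave the screwdriver, tape roll and can alone.

Things in the scene. Friction and masses are not known exactly. Their poses are not given: they have to be found in the camera images.
- dispenser: Fixed bench-top carousel dispenser: grey housing 136 mm wide under a round drum, outer radius 64 mm, top 152 mm up, open at the top. Origin on the bench under the vertical knob axis, z up; the chute points along its own -x. Drum floor 126 mm up. Of eight compartments at 45 degree steps the one over the outlet hole (at -x) starts empty, the others hold one ball each, 47 mm from the axis.
- lip (a point): Middle of the lip (low end) of the dispenser's open aluminium chute, 72 mm above the bench (underside 69 mm) and 132 mm from the knob axis. The chute is 32 mm wide and rises 15 degrees towards the drum; its side walls are 10 mm high. Balls roll down it and fly off the lip.
- outlet (a point): Centre of a flat black spot, 70 mm across, on the bench, where a pot must stand centred to catch the balls: 150 mm from the knob axis along the dispenser's -x, 18 mm beyond the chute's lip. About 6 mm off still works. The lip overhangs the pot by 13 mm, 9 mm above its rim: slide the pot in and out level, just above the bench, along the chute's direction, fingers closing across it.
- knob (a joint): Angle of the knob with its paddle wheel, rad: 0 at the start, grows clockwise seen from above; it cannot go below 0 and stops at 5.8. It has a detent (click) every 0.785 rad (45 degrees), peak torque about 0.08 N m, and pulls itself into one when let go within about 0.3 rad of it. Each click drops one ball, in the middle part of its turn.
- knob_grip (a point): Centre of the black paddle knob on top of the dispenser: an upright bar 54 mm long, 14 mm thick, 44 mm tall (170 to 214 mm above the bench) on a thin shaft. The point is on the turning axis, 192 mm above the bench. Its own x runs along the bar, y across it, z up. Wheel and drum beneath reach 152 mm.
- tray: Shallow plywood kit tray, fixed, 290 mm along its own x, 110 mm along its y, 18 mm high, walls 5 mm and floor 5 mm thick. Origin at the centre of its underside. Room for three pots in a row along x, such as at -90, 0 and +90 mm.
- pot1_center (a point): Thin green glass pot, open at the top, round, 60 mm high, outer diameter 58 mm at the foot and 62 mm at the rim, wall 3 mm, floor 5 mm, about 80 g (65 to 105). The point is on its axis, half-way up (30 mm above its underside); z is its axis. It is safe at a grip of 20 to 30 N and cracks above about 36 N a finger. May be absent.
- pot1: The same pot, origin at the centre of its underside.
- pot2_center (a point): Thin green glass pot, open at the top, round, 60 mm high, outer diameter 58 mm at the foot and 62 mm at the rim, wall 3 mm, floor 5 mm, about 80 g (65 to 105). The point is on its axis, half-way up (30 mm above its underside); z is its axis. It is safe at a grip of 20 to 30 N and cracks above about 36 N a finger. May be absent.
- pot2: The same pot, origin at the centre of its underside.
- pot3_center (a point): Thin green glass pot, open at the top, round, 60 mm high, outer diameter 58 mm at the foot and 62 mm at the rim, wall 3 mm, floor 5 mm, about 80 g (65 to 105). The point is on its axis, half-way up (30 mm above its underside); z is its axis. It is safe at a grip of 20 to 30 N and cracks above about 36 N a finger. May be absent.
- pot3: The same pot, origin at the centre of its underside.
- ball1_center (a point): Steel castor ball, 16 mm diameter, 17 g: point at its centre. It starts in the drum and drops at click 1 of the knob.
- ball2_center (a point): Steel castor ball, 16 mm diameter, 17 g: point at its centre. It starts in the drum and drops at click 2 of the knob.
- ball3_center (a point): Steel castor ball, 16 mm diameter, 17 g: point at its centre. It starts in the drum and drops at click 3 of the knob.
- ball4_center (a point): Steel castor ball, 16 mm diameter, 17 g: point at its centre. It starts in the drum and drops at click 4 of the knob.
- ball5_center (a point): Steel castor ball, 16 mm diameter, 17 g: point at its centre. It starts in the drum and drops at click 5 of the knob.
- ball6_center (a point): Steel castor ball, 16 mm diameter, 17 g: point at its centre. It starts in the drum and drops at click 6 of the knob.
- ball7_center (a point): Steel castor ball, 16 mm diameter, 17 g: point at its centre. It starts in the drum and drops at click 7 of the knob.
- screwdriver: Screwdriver lying on the bench, bystander; about 200 mm long along its x, handle to -x.
- tape: Cardboard roll, 100 mm across, 24 mm high, bystander; origin at the centre of its underside.
- can: Steel can, 66 mm across, 140 mm high, bystander; origin at the centre of its underside.
Things that resemble listed ones, but are neither listed nor needed, are in the scene too. What is shaped like the pot1 but purple or turquoise is not meant.

How it is judged:
At the end, for the whole second after the job is handed in: Each pot present stands upright (0.1 rad), at rest, on the tray floor (axis within 115 mm of the tray centre along its x, 28 mm along its y) with exactly two balls: 1 and 2, 3 and 4, or 5 and 6. All other balls are in the drum; the knob is within a third of a click of the last ball's click (((distance between each of ball1_center, ball2_center and pot1_center below 0.034 m and not (distance between ball3_center and pot1_center below 0.034 m) and not (distance between ball5_center and pot1_center below 0.034 m) and not (distance between ball7_center and pot1_center below 0.034 m)) or (not (distance between ball1_center and pot1_center below 0.034 m) and distance between each of ball3_center, ball4_center and pot1_center below 0.034 m and not (distance between ball5_center and pot1_center below 0.034 m) and not (distance between ball7_center and pot1_center below 0.034 m)) or (not (distance between ball1_center and pot1_center below 0.034 m) and not (distance between ball3_center and pot1_center below 0.034 m) and distance between each of ball5_center, ball6_center and pot1_center below 0.034 m and not (distance between ball7_center and pot1_center below 0.034 m))) and x of pot1_center in the frame of tray between -0.115 and 0.115 m and y of pot1_center in the frame of tray between -0.028 and 0.028 m and z of each of pot1_center, pot2_center, pot3_center in the frame of tray below 0.04 m and angle between each of pot1_center, pot2_center, pot3_center's own z axis and vertical below 0.1 rad and linear speed of each of pot1, pot2, pot3 below 0.02 m/s and ((distance between each of ball1_center, ball2_center and pot2_center below 0.034 m and not (distance between ball3_center and pot2_center below 0.034 m) and not (distance between ball5_center and pot2_center below 0.034 m) and not (distance between ball7_center and pot2_center below 0.034 m)) or (not (distance between ball1_center and pot2_center below 0.034 m) and distance between each of ball3_center, ball4_center and pot2_center below 0.034 m and not (distance between ball5_center and pot2_center below 0.034 m) and not (distance between ball7_center and pot2_center below 0.034 m)) or (not (distance between ball1_center and pot2_center below 0.034 m) and not (distance between ball3_center and pot2_center below 0.034 m) and distance between each of ball5_center, ball6_center and pot2_center below 0.034 m and not (distance between ball7_center and pot2_center below 0.034 m))) and x of pot2_center in the frame of tray between -0.115 and 0.115 m and y of pot2_center in the frame of tray between -0.028 and 0.028 m and ((distance between each of ball1_center, ball2_center and pot3_center below 0.034 m and not (distance between ball3_center and pot3_center below 0.034 m) and not (distance between ball5_center and pot3_center below 0.034 m) and not (distance between ball7_center and pot3_center below 0.034 m)) or (not (distance between ball1_center and pot3_center below 0.034 m) and distance between each of ball3_center, ball4_center and pot3_center below 0.034 m and not (distance between ball5_center and pot3_center below 0.034 m) and not (distance between ball7_center and pot3_center below 0.034 m)) or (not (distance between ball1_center and pot3_center below 0.034 m) and not (distance between ball3_center and pot3_center below 0.034 m) and distance between each of ball5_center, ball6_center and pot3_center below 0.034 m and not (distance between ball7_center and pot3_center below 0.034 m))) and x of pot3_center in the frame of tray between -0.115 and 0.115 m and y of pot3_center in the frame of tray between -0.028 and 0.028 m and (((distance between ball1_center and pot1_center below 0.034 m or distance between ball1_center and pot2_center below 0.034 m or distance between ball1_center and pot3_center below 0.034 m) and value of joint knob above 0.510509 rad) or (z of ball1_center in the frame of dispenser above 0.126 m and horizontal distance between ball1_center and dispenser below 0.062 m and value of joint knob below 0.274889 rad)) and (((distance between ball2_center and pot1_center below 0.034 m or distance between ball2_center and pot2_center below 0.034 m or distance between ball2_center and pot3_center below 0.034 m) and value of joint knob above 1.29591 rad) or (z of ball2_center in the frame of dispenser above 0.126 m and horizontal distance between ball2_center and dispenser below 0.062 m and value of joint knob below 1.06029 rad)) and (((distance between ball3_center and pot1_center below 0.034 m or distance between ball3_center and pot2_center below 0.034 m or distance between ball3_center and pot3_center below 0.034 m) and value of joint knob above 2.08131 rad) or (z of ball3_center in the frame of dispenser above 0.126 m and horizontal distance between ball3_center and dispenser below 0.062 m and value of joint knob below 1.84569 rad)) and (((distance between ball4_center and pot1_center below 0.034 m or distance between ball4_center and pot2_center below 0.034 m or distance between ball4_center and pot3_center below 0.034 m) and value of joint knob above 2.8667 rad) or (z of ball4_center in the frame of dispenser above 0.126 m and horizontal distance between ball4_center and dispenser below 0.062 m and value of joint knob below 2.63108 rad)) and (((distance between ball5_center and pot1_center below 0.034 m or distance between ball5_center and pot2_center below 0.034 m or distance between ball5_center and pot3_center below 0.034 m) and value of joint knob above 3.6521 rad) or (z of ball5_center in the frame of dispenser above 0.126 m and horizontal distance between ball5_center and dispenser below 0.062 m and value of joint knob below 3.41648 rad)) and (((distance between ball6_center and pot1_center below 0.034 m or distance between ball6_center and pot2_center below 0.034 m or distance between ball6_center and pot3_center below 0.034 m) and value of joint knob above 4.4375 rad) or (z of ball6_center in the frame of dispenser above 0.126 m and horizontal distance between ball6_center and dispenser below 0.062 m and value of joint knob below 4.20188 rad)) and (((distance between ball7_center and pot1_center below 0.034 m or distance between ball7_center and pot2_center below 0.034 m or distance between ball7_center and pot3_center below 0.034 m) and value of joint knob above 5.2229 rad) or (z of ball7_center in the frame of dispenser above 0.126 m and horizontal distance between ball7_center and dispenser below 0.062 m and value of joint knob below 4.98728 rad))); the robot touches nothing.
It fails at once if a glass pot is squeezed hard (fingers pressing on it with more than 100 N, both fingers added) (contact force between the fingers and pot1 above 100 N or contact force between the fingers and pot2 above 100 N or contact force between the fingers and pot3 above 100 N).
It fails at once if the screwdriver, the tape roll or the can is moved more than 3 cm (distance of any of screwdriver, tape, can from where it was at the start of the episode above 0.03 m).
Of pot1, pot2, pot3 only 2 to 3 are there at a start; the rules pass over those that are not, and their reading is None.
At some moment in a run one of pot1, pot2, pot3 may be knocked a few centimetres aside while the robot is not near it.
Once in a run the grip may slacken for a moment while it holds something.
It also fails if it takes over 210 s, if anything falls off the work surface, if the arm or the gripper's body presses on something with over 40 N, if the wrist force passes 120 N, or if a joint passes its speed limit or range.

## Working session

There is one attempt and no reset: what is moved stays moved. The work goes in short steps, Python scripts to look and compute and a shell command to move; the robot and the scene stay as the last step left them, time stands still between calls to the robot, and variables do not carry over. Pictures are saved under pics/ and viewed, and the job is handed in when it is done.

```bash
ls; mkdir -p pics
python3 - <<'E'
from station import *
import cv2
print(get_obs()); print(grasp_offset)
for n in("top","side"):
    im,d=get_image(n); cv2.imwrite(f"pics/{n}0.png",im[:,:,::-1]); print(camera_model(n))
E
```

```text
pics
{'t': 0.0, 'q': array([ 1.05098964e+00,  5.33874433e-02,  1.61427628e+00,  2.63857645e-05,
        1.47598672e+00, -1.18997602e-01]), 'dq': array([-4.28582255e-04, -7.67820122e-05,  7.32597097e-04,  8.62175546e-04,
        5.35563296e-04, -4.58072881e-04]), 'effort': array([ 1.97557201e-04, -3.93692529e+01, -3.70175064e+01, -1.88415252e-04,
        6.98703006e-03, -2.79246215e-06]), 'tool_pos': array([0.24353787, 0.57493548, 0.23005463]), 'tool_rot': array([ 0.31290756,  1.54850486, -0.3159806 ]), 'contact_force': array([ 1.05103482, -0.28796671,  0.87553611]), 'wrist_torque': array([ 0.06917228, -0.03833392,  0.01724834]), 'opening': 0.08553768875787805}
0.0187
{'fx': 467.3157397944125, 'fy': 467.3157397944125, 'cx': 319.3678978838624, 'cy': 235.97977449078203, 'xyz': array([ 0.49817406, -0.01262793,  0.94823119]), 'attitude': array([-2.17412073,  2.17155411, -0.07075916])}
{'fx': 514.7800769458479, 'fy': 514.7800769458479, 'cx': 322.72829414793625, 'cy': 230.55988117249308, 'xyz': array([ 0.07097604, -0.4735477 ,  0.8878063 ]), 'attitude': array([-2.23582804,  0.93377306, -0.36844068])}
```

View pics/top0.png

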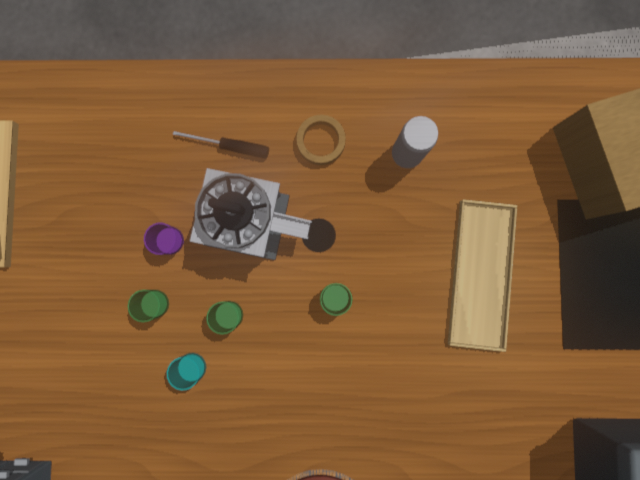

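View pics/side0.png

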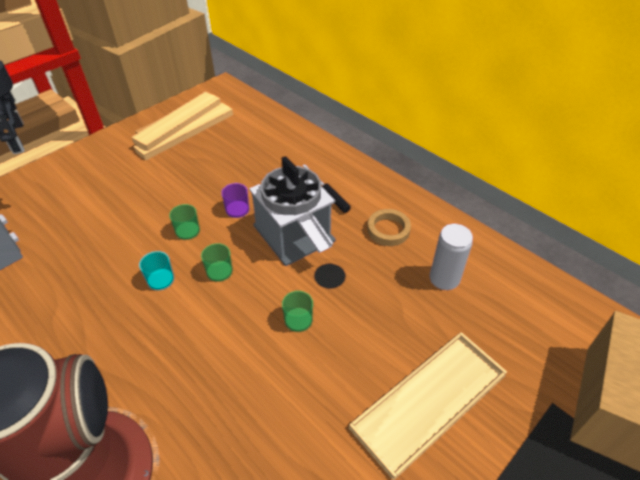

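The top view shows three green pots at (148,306), (225,318) and (336,299). The decoys are purple at (164,240) and turquoise at (186,371). The dispenser is at (233,212), with the spot at (319,235). The tray is at (483,277), and there is an unrelated plank at the left edge. I'll take close crops next.

```bash
cat > h.py <<'E'
import numpy as np, cv2
from scipy.spatial.transform import Rotation as R
from station import *
def ray(n,u,v):
    c=camera_model(n); return np.array(c["xyz"]),R.from_rotvec(c["attitude"]).apply([(u-c["cx"])/c["fx"],(v-c["cy"])/c["fy"],1])
def onz(n,u,v,z):
    o,d=ray(n,u,v); return o+d*(z-o[2])/d[2]
def proj(n,p):
    c=camera_model(n); q=R.from_rotvec(c["attitude"]).inv().apply(np.array(p)-c["xyz"]); return np.array([c["fx"]*q[0]/q[2]+c["cx"],c["fy"]*q[1]/q[2]+c["cy"]])
def cloud(n,d):
    c=camera_model(n); v,u=np.mgrid[:480,:640]; p=np.stack([(u-c["cx"])/c["fx"]*d,(v-c["cy"])/c["fy"]*d,d],-1)
    return R.from_rotvec(c["attitude"]).apply(p.reshape(-1,3)).reshape(480,640,3)+c["xyz"]
def snap(n,tag,box=None,s=1):
    im,d=get_image(n); im=im[:,:,::-1]; 
    if box: x0,y0,x1,y1=box; im=im[y0:y1,x0:x1]
    cv2.imwrite(f"pics/{tag}.png",cv2.resize(im,None,fx=s,fy=s,interpolation=cv2.INTER_CUBIC)); return d
def pots(n="top"):
    im,d=get_image(n); P=cloud(n,d); hsv=cv2.cvtColor(im,cv2.COLOR_RGB2HSV)
    m=((hsv[...,0]>50)&(hsv[...,0]<75)&(hsv[...,1]>100)).astype(np.uint8)
    k,l,st,ce=cv2.connectedComponentsWithStats(m); out=[]
    for i in range(1,k):
        if st[i,4]<80: continue
        s=(l==i)&(d>0); q=P[s]; r=q[(q[:,2]>.056)&(q[:,2]<.066)]
        if len(r)<6: print("lowrim",ce[i],len(r),q[:,2].max()); continue
        A=np.c_[2*r[:,:2],np.ones(len(r))]; x=np.linalg.lstsq(A,(r[:,:2]**2).sum(1),rcond=None)[0]
        print("px",ce[i].round(),"n",len(r),"rim centre",x[:2].round(4),"r",round(float(np.sqrt(x[2]+x[0]**2+x[1]**2)),4),"zmax",q[:,2].max().round(4))
E
python3 - <<'E'
from h import *
im,d=get_image("top")
cv2.imwrite("pics/a.png",cv2.resize(im[160:350,120:360,::-1],None,fx=3.3,fy=3.1,interpolation=cv2.INTER_CUBIC))
cv2.imwrite("pics/b.png",cv2.resize(im[190:360,430:530,::-1],None,fx=3.5,fy=3.5,interpolation=cv2.INTER_CUBIC))
im,ds=get_image("side")
cv2.imwrite("pics/c.png",cv2.resize(im[140:340,130:360,::-1],None,fx=3,fy=3,interpolation=cv2.INTER_CUBIC))
pots("top");pots("side")
P=cloud("top",d)
print("bench",np.median(P[380:420,250:500,2]))
# drum top ring
for lo,hi,nm in((.146,.158,"drum"),(.20,.225,"knob")):
    m=(P[...,2]>lo)&(P[...,2]<hi); m[:,:150]=0;m[:,330:]=0; v,u=np.nonzero(m); print(nm,len(v),P[m].mean(0),P[m].min(0),P[m].max(0))
m=(P[...,2]>.205)&(P[...,2]<.225);m[:,:150]=0;m[:,330:]=0
if m.sum()>5:print(cv2.minAreaRect(P[m][:,:2].astype(np.float32)*1000))
m=(P[...,2]>.146)&(P[...,2]<.158);m[:,:150]=0;m[:,330:]=0
print(cv2.minEnclosingCircle(P[m][:,:2].astype(np.float32)*1000))
# spot
g=(im.max(2)<50)
im,_=get_image("top"); g=(im.max(2)<45).astype(np.uint8); g[:, :300]=0;g[:,345:]=0;g[:200]=0;g[260:]=0
v,u=np.nonzero(g); print("spot px",u.mean(),v.mean(),len(u),u.min(),u.max(),v.min(),v.max(),onz("top",u.mean(),v.mean(),0))
# tray
m=(P[...,2]>.013)&(P[...,2]<.025);m[:,:440]=0;m[:,530:]=0;m[:190]=0;m[360:]=0
print("tray",m.sum(),cv2.minAreaRect(P[m][:,:2].astype(np.float32)*1000))
E
```

```text
px [154. 304.] n 68 rim centre [0.4387 0.3333] r 0.0283 zmax 0.063
px [228. 315.] n 58 rim centre [0.4174 0.1821] r 0.0275 zmax 0.0629
px [185. 222.] n 71 rim centre [0.4345 0.3334] r 0.0285 zmax 0.0626
px [217. 262.] n 79 rim centre [0.4126 0.1834] r 0.0288 zmax 0.0637
px [297. 311.] n 103 rim centre [ 0.4479 -0.031 ] r 0.0287 zmax 0.063
bench -0.00036301704760161035
drum 1783 [0.60773354 0.15075013 0.15020653] [0.54495252 0.08680077 0.1460275 ] [0.67269623 0.21541257 0.15711648]
knob 309 [0.60755975 0.14930708 0.21233732] [0.59702959 0.12400809 0.20006486] [0.61872291 0.17702789 0.21715642]
((608.4627075195312, 150.67384338378906), (53.747535705566406, 14.183395385742188), 78.25833129882812)
((608.4942626953125, 151.13612365722656), 65.28047180175781)<stdin>:20: RuntimeWarning: Mean of empty slice.
  ret = ret.dtype.type(ret / rcount)
Traceback (most recent call last):
ValueError: zero-size array to reduction operation minimum which has no identity
```

View pics/a.png

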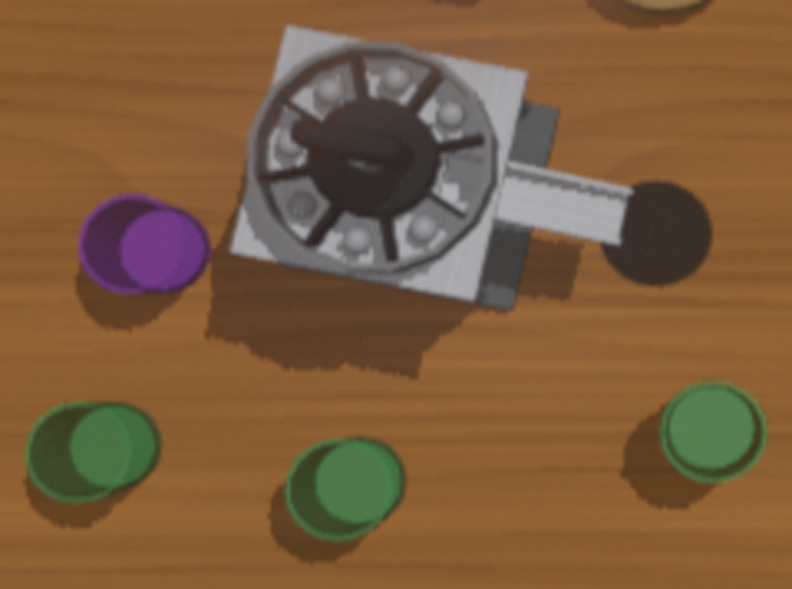

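View pics/b.png

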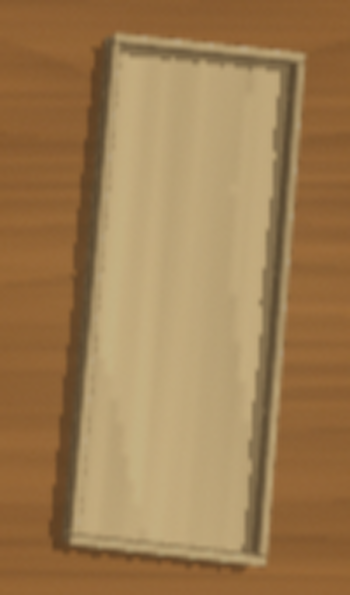

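Run:
```python
from h import *
im,d=get_image("top");P=cloud("top",d)
m=(P[...,2]>.205)&(P[...,2]<.225);m[:,:150]=0;m[:,330:]=0
w,V=np.linalg.eigh(np.cov(P[m][:,:2].T)); print("bar dir",np.degrees(np.arctan2(V[1,1],V[0,1])),P[m].mean(0))
hs=im.max(2).astype(int); c=im[235,325]; print("spot col",c)
g=((np.abs(im.astype(int)-c).max(2)<25)).astype(np.uint8); g[:, :290]=0;g[:,345:]=0;g[:210]=0;g[260:]=0
v,u=np.nonzero(g); print("spot",len(u),u.min(),u.max(),v.min(),v.max()); pts=np.array([onz("top",a,b,0)[:2] for a,b in zip(u,v)],np.float32)*1000; print(cv2.minEnclosingCircle(pts))
m=(P[...,2]>.013)&(P[...,2]<.025);m[:,:440]=0;m[:,530:]=0;m[:190]=0;m[360:]=0
print("tray",m.sum(),cv2.minAreaRect(P[m][:,:2].astype(np.float32)*1000))
for u,v in((461,201),(517,206),(505,351),(451,345)): print(onz("top",u,v,.018).round(4))
m=(P[...,2]>.13)&(P[...,2]<.15);m[:,:390]=0;m[:,450:]=0;m[:100]=0;m[190:]=0
print("can",m.sum(),P[m].mean(0))
# third pot
im2=cv2.cvtColor(im,cv2.COLOR_RGB2HSV); print(im2[299,336],P[299,336],im2[310,336]); 
# chute
m=(P[...,2]>.065)&(P[...,2]<.13);m[:,:278]=0;m[:,315:]=0;m[:200]=0;m[245:]=0
q=P[m];w,V=np.linalg.eigh(np.cov(q[:,:2].T)); print("chute",np.degrees(np.arctan2(V[1,1],V[0,1])),q.mean(0),len(q))
```

```text
bar dir 78.31232531457042 [0.60777951 0.14995311 0.21290293]
spot col [59 48 41]
spot 761 303 334 219 251
((577.014404296875, 4.710074424743652), 33.99758529663086)
tray 1127 ((498.91632080078125, -322.1956481933594), (112.2901382446289, 290.24090576171875), 83.88956451416016)
[ 0.6436 -0.2813  0.018 ]
[ 0.6335 -0.3923  0.018 ]
[ 0.3489 -0.36    0.018 ]
[ 0.3599 -0.2555  0.018 ]
can 973 [ 0.74587327 -0.17718311  0.13901338]
[ 58  96 128] [ 0.44768407 -0.03150863  0.0035189 ] [ 53 103 111]
chute 74.92871478774516 [0.58834813 0.05010817 0.08173089] 589
```

View pics/c.png

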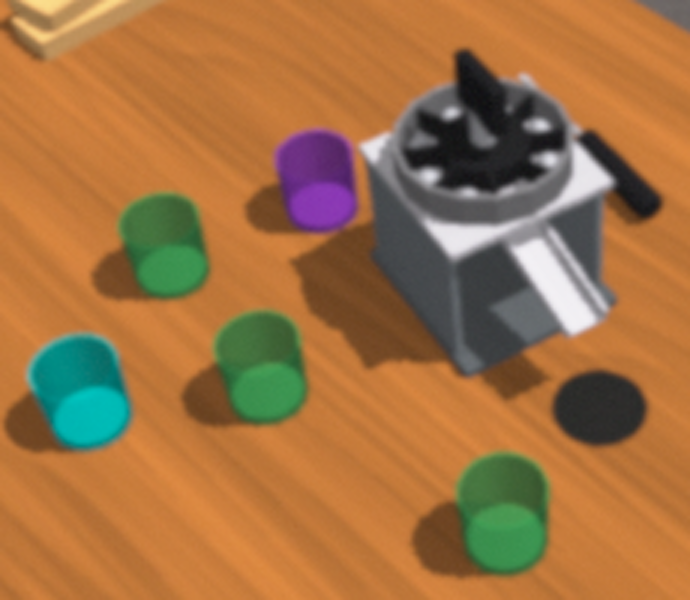

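```bash
cat >> h.py <<'E'
def pots(n="top",exp=None):
    im,d=get_image(n); hsv=cv2.cvtColor(im,cv2.COLOR_RGB2HSV); P=cloud(n,d)
    m=((hsv[...,0]>48)&(hsv[...,0]<75)&(hsv[...,1]>70)).astype(np.uint8)
    k,l,st,ce=cv2.connectedComponentsWithStats(m); out=[]
    for i in range(1,k):
        if st[i,4]<150: continue
        s=(l==i)&(d>0); q=P[s]; r=q[(q[:,2]>.05)&(q[:,2]<.07)]
        # silhouette fit: project model outline
        cs,_=cv2.findContours((l==i).astype(np.uint8),cv2.RETR_EXTERNAL,cv2.CHAIN_APPROX_NONE)
        # fill + compare by IoU optimisation
        fm=np.zeros((480,640),np.uint8); cv2.drawContours(fm,cs,-1,1,-1)
        from scipy.optimize import minimize
        t=np.linspace(0,2*np.pi,60); S=4
        def mask(x):
            a=[proj(n,[x[0]+R_*np.cos(k),x[1]+R_*np.sin(k),z]) for R_,z in((.029,0),(.031,.06)) for k in t]
            h=cv2.convexHull(np.round((np.array(a)+.5)*16).astype(np.int32)); g=np.zeros((480,640),np.uint8)
            cv2.fillConvexPoly(g,h,1,shift=4); return g
        def cost(x):
            a=np.array([proj(n,[x[0]+R_*np.cos(k),x[1]+R_*np.sin(k),z]) for R_,z in((.029,0),(.031,.06)) for k in t],np.float32)
            h=cv2.convexHull(a); M=cv2.moments(h); C=cv2.moments(fm,True)
            return (M['m10']/M['m00']-C['m10']/C['m00'])**2+(M['m01']/M['m00']-C['m01']/C['m00'])**2
        x0=onz(n,*ce[i],.03)[:2]; x=minimize(cost,x0,method="Nelder-Mead",options=dict(xatol=1e-5,fatol=1e-5,initial_simplex=[x0,x0+[.01,0],x0+[0,.01]])).x
        g=mask(x); iou=(g&fm).sum()/(g|fm).sum()
        print(n,"px",ce[i].round(),"area",st[i,4],"pot axis",x.round(4),"iou",iou.round(3))
def state():
    o=get_obs(); Rm=R.from_rotvec(o["tool_rot"]).as_matrix(); y=Rm[:,1]
    print("t",round(o["t"],2),"tcp",o["tool_pos"].round(4),"yawY",np.degrees(np.arctan2(y[1],y[0])).round(2),"xdir",Rm[:,0].round(3),"q",o["q"].round(3),"F",o["contact_force"].round(1),"open",round(o["opening"],4))
E
python3 - <<'E'
from h import *
state(); pots("top"); pots("side")
E
```

```text
t 0.4 tcp [0.2438 0.5754 0.2311] yawY 67.04 xdir [-0. -0. -1.] q [ 1.051  0.053  1.613  0.     1.476 -0.119] F [ 0.3 -1.3  0.2] open 0.0854Traceback (most recent call last):
  File "<stdin>", line 2, in <module>
  File "h.py", line 48, in pots
    x0=onz(n,*ce[i],.03)[:2]; x=minimize(cost,x0,method="Nelder-Mead",options=dict(xatol=1e-5,fatol=1e-5,initial_simplex=[x0,x0+[.01,0],x0+[0,.01]])).x
                                ~~~~~~~~^^^^^^^^^^^^^^^^^^^^^^^^^^^^^^^^^^^^^^^^^^^^^^^^^^^^^^^^^^^^^^^^^^^^^^^^^^^^^^^^^^^^^^^^^^^^^^^^^^^^^^^^^^^^^
    res = _minimize_neldermead(fun, x0, args, callback, bounds=bounds,
                               **options)
    fxcc = func(xcc)
    fx = function(np.copy(x), *(wrapper_args + args))
  File "h.py", line 45, in cost
    a=np.array([proj(n,[x[0]+R_*np.cos(k),x[1]+R_*np.sin(k),z]) for R_,z in((.029,0),(.031,.06)) for k in t],np.float32)
                ~~~~^^^^^^^^^^^^^^^^^^^^^^^^^^^^^^^^^^^^^^^^^^^
  File "h.py", line 9, in proj
    c=camera_model(n); q=R.from_rotvec(c["attitude"]).inv().apply(np.array(p)-c["xyz"]); return np.array([c["fx"]*q[0]/q[2]+c["cx"],c["fy"]*q[1]/q[2]+c["cy"]])
ValueError: time passes only in moves, steps and waits
```

```bash
python3 - <<'E'
s=open('h.py').read()
s=s.replace("def ray","from station import camera_model as _cm\n_C={}\ndef camera_model(n):\n    if n not in _C: _C[n]=_cm(n)\n    return _C[n]\ndef ray",1)
open('h.py','w').write(s)
E
python3 - <<'E'
from h import *
pots("top"); pots("side")
E
```

```text
top px [334. 298.] area 591 pot axis [ 0.4532 -0.027 ] iou 0.654
top px [153. 304.] area 573 pot axis [0.4382 0.325 ] iou 0.468
top px [227. 316.] area 621 pot axis [0.417  0.1798] iou 0.55
side px [185. 222.] area 728 pot axis [0.4354 0.3353] iou 0.776
side px [217. 262.] area 830 pot axis [0.4135 0.1846] iou 0.788
side px [297. 311.] area 948 pot axis [ 0.4489 -0.0298] iou 0.808
```

Run:
```python
from h import *
im,d=get_image("top"); hsv=cv2.cvtColor(im,cv2.COLOR_RGB2HSV)
for u in range(126,174,3): print(u,hsv[306,u],end=' ')
print()
for u in range(204,246,3): print(u,hsv[318,u],end=' ')
```

```text
126 [ 16 163 136] 129 [ 42 113  81] 132 [ 43 113  72] 135 [ 42 112  73] 138 [ 43 119  71] 141 [ 51 106  94] 144 [ 56 108 116] 147 [ 56 109 115] 150 [ 57 106 115] 153 [ 56 108 116] 156 [ 56 108 116] 159 [ 61 108 120] 162 [ 58 110 107] 165 [ 57 107 105] 168 [ 21 140  93] 171 [ 15 165 141] 
204 [ 14 161  98] 207 [ 55 100 115] 210 [ 44 110  72] 213 [ 44 108  73] 216 [ 56 106 115] 219 [ 58 103 121] 222 [ 58 100 122] 225 [ 58 103 121] 228 [ 58 103 121] 231 [ 58 101 121] 234 [ 58 101 121] 237 [ 60 103 124] 240 [ 57 106 106] 243 [ 15 164 137]
```

```bash
sed -i 's/hsv\[...,0\]>48/hsv[...,0]>33/;s/hsv\[...,1\]>70/hsv[...,1]>60/' h.py
python3 - <<'E'
from h import *
pots("top"); pots("side")
E
```

```text
top px [335. 299.] area 796 pot axis [ 0.4507 -0.0295] iou 0.907
top px [147. 305.] area 1008 pot axis [0.4374 0.3363] iou 0.888
top px [224. 317.] area 919 pot axis [0.415  0.1855] iou 0.883
side px [185. 221.] area 794 pot axis [0.4358 0.3362] iou 0.855
side px [217. 262.] area 905 pot axis [0.4138 0.1854] iou 0.861
side px [297. 310.] area 1026 pot axis [ 0.4494 -0.029 ] iou 0.869
```

```bash
python3 -m crank '[[[0.012,-0.036,0,-7],[0.024,-0.072,0,-14],[0.037,-0.108,0,-21],[0.05,-0.145,0,-28],[0.063,-0.182,0,-35]]]' 1 25
python3 -m crank '[[[0.012,-0.036,0,-7],[0.024,-0.072,0,-14],[0.037,-0.108,0,-21],[0.05,-0.145,0,-28],[0.063,-0.182,0,-35]]]' 1 25
python3 -m crank '[[[0.012,-0.036,0,-4],[0.024,-0.072,0,-8],[0.037,-0.108,0,-8.8],[0.05,-0.145,0,-8.8],[0.063,-0.182,0,-8.8]]]'
python3 - <<'E'
from h import *
state()
E
```

```text
t: 1.12
tool_pos: [0.307, 0.3919, 0.2313]
tool_rot: [0.792, 1.421, -0.792]
contact_force: [0.7, 0.0, 0.5]
opening: 0.0854
t: 1.53
tool_pos: [0.37, 0.2098, 0.2316]
tool_rot: [1.252, 1.181, -1.25]
contact_force: [0.0, -0.3, 1.0]
opening: 0.0855
t: 1.95
tool_pos: [0.4331, 0.0275, 0.2318]
tool_rot: [1.36, 1.104, -1.358]
contact_force: [1.1, 0.5, -0.0]
opening: 0.0852
t 1.95 tcp [0.4331 0.0275 0.2318] yawY -11.77 xdir [ 0.001 -0.    -1.   ] q [-0.108 -0.435  2.035  0.     1.54   0.097] F [ 1.1  0.5 -0. ] open 0.0852
```

```bash
python3 -m crank '[[[0.009,-0.028,0,0],[0.017,-0.0567,0,0],[0.017,-0.0567,-0.04,0],[0.017,-0.0567,-0.08,0],[0.017,-0.0567,-0.11,0]]]'
python3 - <<'E'
from h import *
state(); snap("side","s1",(220,180,420,380),3); snap("top","t1",(240,200,420,380),3)
pots("side")
E
```

```text
t: 2.37
tool_pos: [0.4491, -0.0279, 0.1191]
tool_rot: [1.36, 1.105, -1.361]
contact_force: [0.1, 0.1, -0.1]
opening: 0.0854
t 2.37 tcp [ 0.4491 -0.0279  0.1191] yawY -11.86 xdir [-0.001  0.    -1.   ] q [-0.228 -0.288  2.117  0.     1.314 -0.021] F [ 0.1  0.1 -0.1] open 0.0854
side px [186. 228.] area 454 pot axis [0.4255 0.3166] iou 0.479
side px [217. 262.] area 907 pot axis [0.4138 0.1854] iou 0.863
side px [297. 310.] area 1024 pot axis [ 0.4493 -0.029 ] iou 0.868
```

View pics/s1.png

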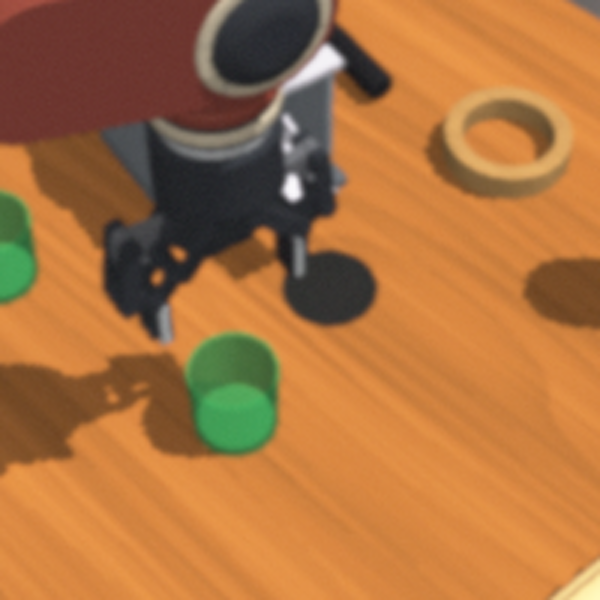

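```bash
python3 -m crank '[[[0.001,-0.001,-0.03,0],[0.001,-0.001,-0.06,0],[0.001,-0.001,-0.08,0],[0.001,-0.001,-0.096,0],[0.001,-0.001,-0.097,0]]]'
python3 -m crank '[[[0,0,0,0],[0,0,0,0],[0,0,0,0],[0,0,0,0],[0,0,0,0]]]' 0.5 25
python3 -m crank '[[[0,0,0,0],[0,0,0,0],[0,0,0,0],[0,0,0,0],[0,0,0,0]]]'
python3 - <<'E'
from h import *
state(); snap("side","s2",(220,180,420,380),3)
E
```

```text
t: 2.93
tool_pos: [0.4507, -0.028, 0.0241]
tool_rot: [1.358, 1.106, -1.36]
contact_force: [-0.1, -0.1, 0.1]
opening: 0.0853
t: 3.35
tool_pos: [0.4533, -0.0287, 0.0275]
tool_rot: [1.361, 1.101, -1.355]
contact_force: [-1.7, 1.4, 6.7]
opening: 0.0616
t: 3.77
tool_pos: [0.4533, -0.0287, 0.0275]
tool_rot: [1.361, 1.101, -1.355]
contact_force: [-1.2, 0.8, 6.0]
opening: 0.0616
t 3.77 tcp [ 0.4533 -0.0287  0.0275] yawY -11.75 xdir [ 0.005 -0.001 -1.   ] q [-0.227 -0.14   2.165  0.     1.112 -0.022] F [-1.2  0.8  6. ] open 0.0616
```

View pics/s2.png

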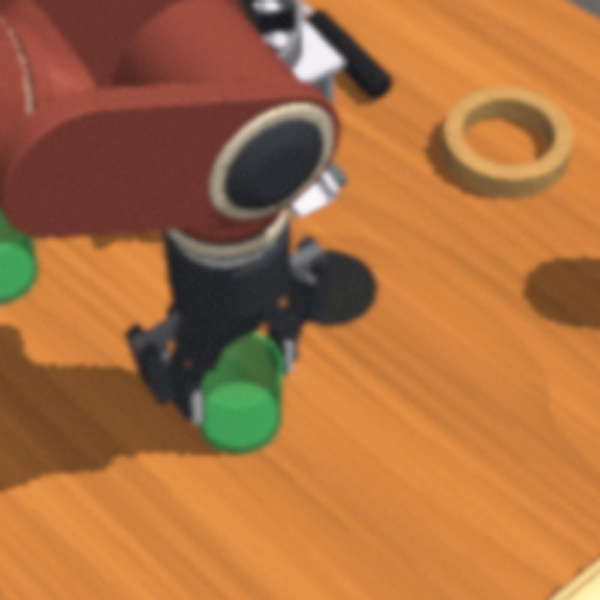

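```bash
python3 -m crank '[[[0,0,0.004,0],[0,0,0.008,0],[0,0,0.012,0],[0,0,0.012,0],[0,0,0.012,0]]]'
python3 - <<'E'
from h import *
state(); snap("side","s3",(220,180,420,380),3)
E
```

```text
t: 4.23
tool_pos: [0.4512, -0.0283, 0.0368]
tool_rot: [1.359, 1.104, -1.358]
contact_force: [0.0, -0.4, -0.5]
opening: 0.0612
t 4.23 tcp [ 0.4512 -0.0283  0.0368] yawY -11.76 xdir [ 0.001 -0.    -1.   ] q [-0.228 -0.16   2.164  0.     1.137 -0.022] F [ 0.  -0.4 -0.5] open 0.0612
```

View pics/s3.png

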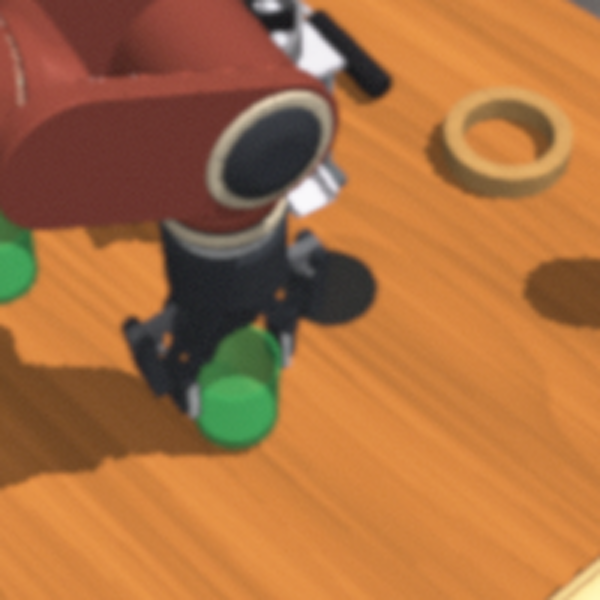

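```bash
python3 -m crank '[[[0.015,-0.012,0.01,0],[0.04,-0.033,0.015,0],[0.07,-0.058,0.015,0],[0.095,-0.079,0.015,0],[0.102,-0.086,0.015,0]]]'
python3 - <<'E'
from h import *
state(); snap("side","s4",(250,180,450,380),3); pots("side"); pots("top")
E
```

```text
t: 4.7
tool_pos: [0.5561, -0.1172, 0.052]
tool_rot: [1.36, 1.101, -1.358]
contact_force: [0.1, -0.1, -0.8]
opening: 0.0614
t 4.7 tcp [ 0.5561 -0.1172  0.052 ] yawY -11.86 xdir [ 0.003 -0.002 -1.   ] q [-3.380e-01  9.700e-02  1.884e+00 -1.000e-03  1.157e+00 -1.310e-01] F [ 0.1 -0.1 -0.8] open 0.0614
side px [184. 223.] area 713 pot axis [0.4325 0.3322] iou 0.754
side px [217. 262.] area 903 pot axis [0.4139 0.1854] iou 0.859
side px [370. 300.] area 852 pot axis [ 0.5693 -0.115 ] iou 0.701
top px [147. 305.] area 1011 pot axis [0.4374 0.3363] iou 0.885
top px [224. 317.] area 920 pot axis [0.4149 0.1854] iou 0.882
```

View pics/s4.png

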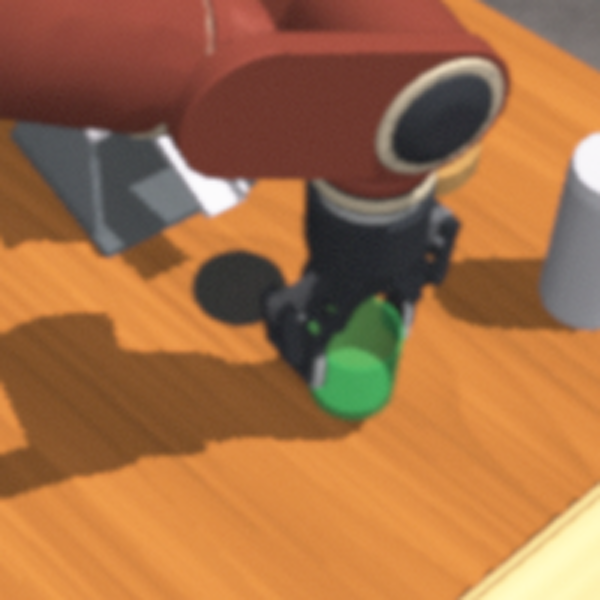

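```bash
python3 -m crank '[[[-0.002,0,-0.005,0],[-0.0036,0,-0.012,0],[-0.0036,0,-0.018,0],[-0.0036,0,-0.021,0],[-0.0036,0,-0.021,0]]]'
python3 - <<'E'
from h import *
state(); im,d=get_image("side"); P=cloud("side",d); hsv=cv2.cvtColor(im,cv2.COLOR_RGB2HSV)
m=(hsv[...,0]>33)&(hsv[...,0]<75)&(hsv[...,1]>60); m[:,:330]=0; q=P[m&(d>0)]; print(len(q),np.percentile(q,[1,5,50,95,99],axis=0).round(4))
# lowest silhouette pixel
v,u=np.nonzero(m); i=v.argmax(); print(u[i],v[i],onz("side",u[v==v.max()].mean(),v.max()+.5,0))
E
```

```text
t: 5.27
tool_pos: [0.5477, -0.1134, 0.0287]
tool_rot: [1.358, 1.108, -1.36]
contact_force: [-0.6, 0.5, -0.9]
opening: 0.0613
t 5.27 tcp [ 0.5477 -0.1134  0.0287] yawY -11.74 xdir [-0.003  0.001 -1.   ] q [-0.337  0.115  1.91   0.     1.12  -0.132] F [-0.6  0.5 -0.9] open 0.0613
839 [[ 0.5121 -0.1453  0.0042]
 [ 0.5164 -0.1444  0.0063]
 [ 0.5483 -0.1215  0.0342]
 [ 0.5739 -0.0938  0.0652]
 [ 0.5771 -0.0893  0.104 ]]
356 326 [ 0.52801802 -0.13156338  0.        ]
```

```bash
python3 -m crank '[[[0,0,0,0],[0,0,0,0],[0,0,0,0]]]'
```

```text
t: 5.57
tool_pos: [0.5496, -0.1143, 0.0308]
tool_rot: [1.359, 1.104, -1.358]
contact_force: [-0.6, 0.1, -1.2]
opening: 0.0616
```

```bash
python3 -m crank '[[[0.007,0.018,0,0],[0.0125,0.043,0,0],[0.0177,0.068,0,0],[0.0225,0.091,0,0],[0.026,0.108,0,0]]]'
python3 -m crank '[[[0.0015,0.008,0,0],[0.0024,0.0113,0,0],[0.0024,0.0113,0,0],[0.0024,0.0113,0,0]]]'
python3 - <<'E'
from h import *
state(); snap("side","s5",(250,150,450,350),3); snap("top","t5",(240,150,420,330),3);pots("side"); pots("top")
E
```

```text
t: 5.98
tool_pos: [0.5758, -0.0046, 0.0307]
tool_rot: [1.359, 1.105, -1.358]
contact_force: [-0.6, -0.9, -1.3]
opening: 0.0613
t: 6.32
tool_pos: [0.5776, 0.0044, 0.0303]
tool_rot: [1.359, 1.104, -1.359]
contact_force: [-0.1, -0.2, -1.2]
opening: 0.0613
t 6.32 tcp [0.5776 0.0044 0.0303] yawY -11.78 xdir [ 0. -0. -1.] q [-1.210e-01  1.510e-01  1.866e+00 -1.000e-03  1.124e+00  8.500e-02] F [-0.1 -0.2 -1.2] open 0.0613
side px [185. 221.] area 794 pot axis [0.4359 0.3362] iou 0.853
side px [217. 262.] area 923 pot axis [0.4142 0.1849] iou 0.88
side px [332. 267.] area 861 pot axis [ 0.5776 -0.0016] iou 0.779
top px [147. 305.] area 1012 pot axis [0.4374 0.3363] iou 0.886
top px [224. 317.] area 940 pot axis [0.4154 0.1852] iou 0.899
```

View pics/s5.png

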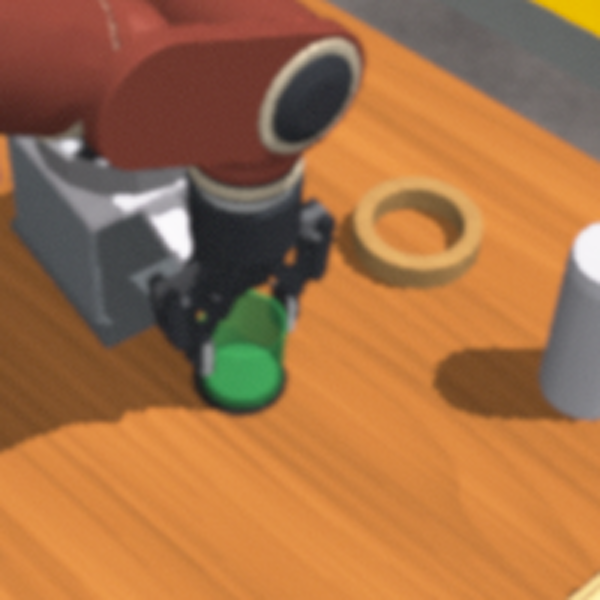

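View pics/t5.png

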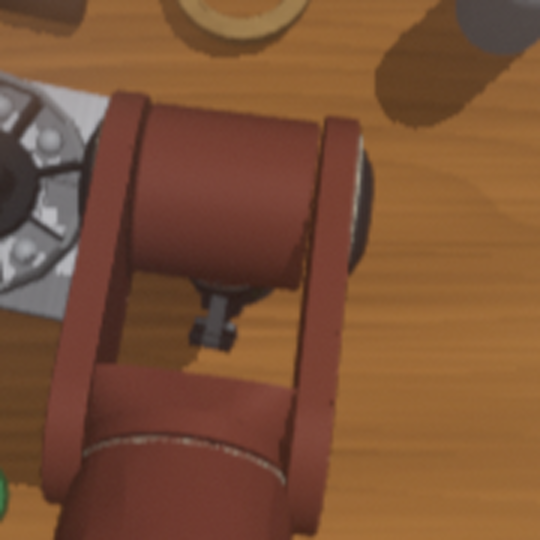

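```bash
python3 -m crank '[[[0,0,-0.002,0],[0,0,-0.004,0],[0,0,-0.004,0],[0,0,-0.004,0]]]'
```

```text
t: 6.85
tool_pos: [0.578, 0.0045, 0.0277]
tool_rot: [1.359, 1.104, -1.359]
contact_force: [-3.4, -0.1, 7.8]
opening: 0.0616
```

```bash
python3 -m crank '[[[0,0,0.001,0],[0,0,0.001,0],[0,0,0.001,0],[0,0,0.001,0],[0,0,0.001,0]]]' 1
python3 -m crank '[[[0,0,0.02,0],[0,0,0.05,0],[0,0,0.085,0],[0,0,0.12,0],[0,0,0.16,0]]]'
python3 -m crank '[[[0,0,0.02,0],[-0.02,-0.03,0.04,0],[-0.05,-0.06,0.05,0],[-0.08,-0.09,0.05,0],[-0.1,-0.1,0.05,0]]]'
python3 - <<'E'
from h import *
state(); snap("side","s6",(230,150,430,350),3); snap("top","t6",(170,150,350,330),3);pots("side"); pots("top")
E
```

```text
t: 7.27
tool_pos: [0.5775, 0.0051, 0.027]
tool_rot: [1.359, 1.105, -1.359]
contact_force: [0.3, 1.1, 0.2]
opening: 0.0853
t: 7.68
tool_pos: [0.5765, 0.0052, 0.1873]
tool_rot: [1.357, 1.107, -1.361]
contact_force: [0.9, -0.2, -0.2]
opening: 0.0852
t: 8.1
tool_pos: [0.4764, -0.0973, 0.2385]
tool_rot: [1.359, 1.101, -1.359]
contact_force: [-0.3, -0.2, 1.0]
opening: 0.0853
t 8.1 tcp [ 0.4764 -0.0973  0.2385] yawY -11.85 xdir [ 0.002 -0.002 -1.   ] q [-3.540e-01 -2.950e-01  1.919e+00 -1.000e-03  1.515e+00 -1.470e-01] F [-0.3 -0.2  1. ] open 0.0853
side px [185. 221.] area 795 pot axis [0.4359 0.3362] iou 0.854
side px [217. 262.] area 907 pot axis [0.4139 0.1854] iou 0.863
side px [330. 267.] area 946 pot axis [0.5747 0.0011] iou 0.901
top px [320. 233.] area 715 pot axis [ 0.5767 -0.0007] iou 0.774
top px [147. 305.] area 1010 pot axis [0.4374 0.3363] iou 0.886
top px [224. 317.] area 920 pot axis [0.4149 0.1855] iou 0.881
```

View pics/s6.png

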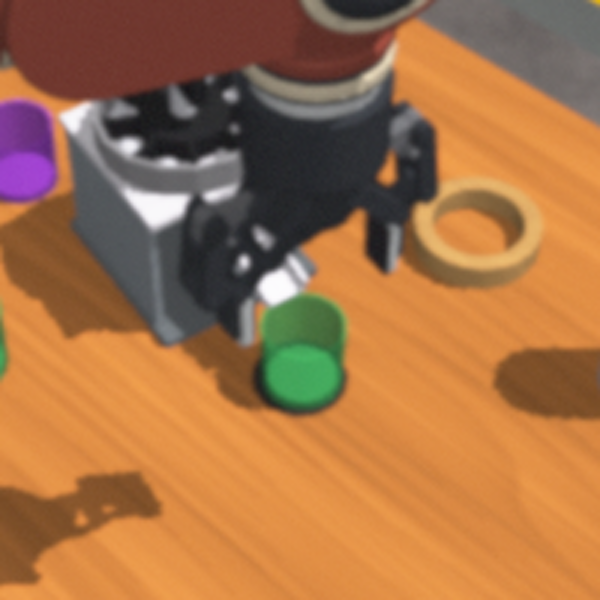

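View pics/t6.png

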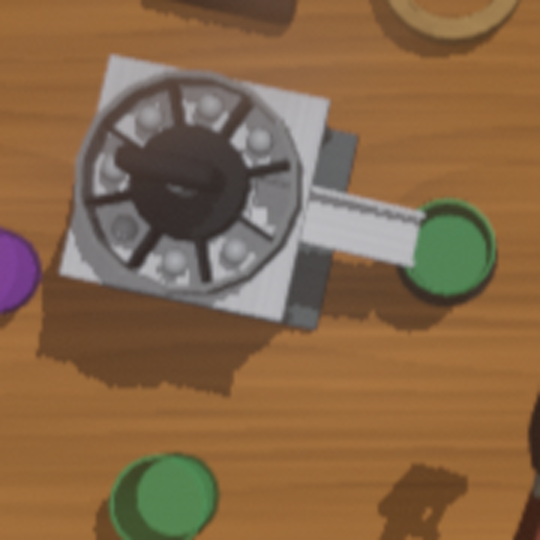

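Run:
```python
from h import *
im=cv2.imread("pics/side0.png"); g=(im.max(2)<75).astype(np.uint8); 
k,l,st,ce=cv2.connectedComponentsWithStats(g)
i=l[275,330]; v,u=np.nonzero(l==i); print(st[i],ce[i]); pts=np.array([onz("side",a,b,0)[:2] for a,b in zip(u,v)],np.float32)*1000; print(cv2.minEnclosingCircle(pts),cv2.minAreaRect(pts),pts.mean(0))
im,d=get_image("top"); P=cloud("top",d); im=im.astype(int)
# rim pixels of the pot by hsv, upper circle at z=.06
hsv=cv2.cvtColor(im.astype(np.uint8),cv2.COLOR_RGB2HSV); m=(hsv[...,0]>33)&(hsv[...,0]<75)&(hsv[...,1]>60); m[:,:295]=0;m[:,345:]=0;m[:210]=0;m[262:]=0
v,u=np.nonzero(m); print(u.max(),v.min(),v.max())
from itertools import chain
# boundary radial max from candidate
w=np.array([onz("top",a,b,.06)[:2] for a,b in zip(u,v)]); print("rim extents x",w[:,0].min(),w[:,0].max(),"ymin",w[:,1].min())
```

```text
[315 264  30  24 537] [329.36685289 275.59776536]
((575.9030151367188, 5.150853633880615), 32.1925163269043) ((576.409912109375, 5.310260772705078), (63.19994354248047, 62.07418441772461), 83.50701904296875) [575.58966   4.6646 ]
334 216 248
rim extents x 0.5469425797082146 0.6082604325318466 ymin -0.026707880171850433
```

```bash
python3 -m crank '[[[0.016,0.03,0.01,0],[0.034,0.065,0.01,0],[0.052,0.099,0.01,0],[0.07,0.133,0.01,0],[0.088,0.167,0.01,0]]]' 0.6 40
python3 -m crank '[[[0.018,0.034,0,0],[0.034,0.065,0,0],[0.0435,0.081,0,0],[0.0435,0.081,0,0]]]'
python3 - <<'E'
from h import *
state(); snap("side","s7",(230,100,430,300),3); snap("top","t7",(150,150,330,330),3)
E
```

```text
t: 8.77
tool_pos: [0.5669, 0.0751, 0.2469]
tool_rot: [1.358, 1.106, -1.358]
contact_force: [0.8, -0.5, 0.4]
opening: 0.0515
t: 9.1
tool_pos: [0.6103, 0.1579, 0.246]
tool_rot: [1.355, 1.11, -1.355]
contact_force: [-0.8, -1.2, 0.4]
opening: 0.0514
t 9.1 tcp [0.6103 0.1579 0.246 ] yawY -11.43 xdir [-0.001  0.001 -1.   ] q [1.350e-01 5.800e-02 1.583e+00 1.000e-03 1.502e+00 3.340e-01] F [-0.8 -1.2  0.4] open 0.0514
```

View pics/s7.png

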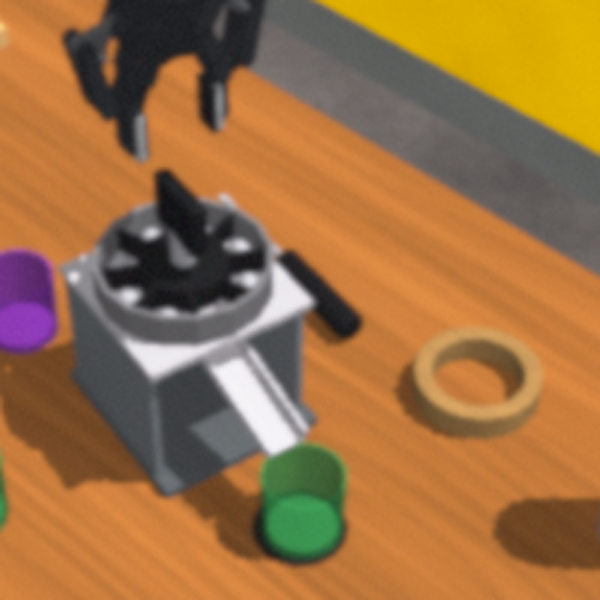

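```bash
python3 -m crank '[[[0,0,0,0],[0,0,0,0],[0,0,0,0]]]'
```

```text
t: 9.45
tool_pos: [0.6089, 0.1522, 0.2474]
tool_rot: [1.36, 1.104, -1.36]
contact_force: [0.2, -0.1, -0.7]
opening: 0.0512
```

```bash
python3 -m crank '[[[-0.0006,-0.001,-0.02,0],[-0.0006,-0.001,-0.045,0],[-0.0006,-0.001,-0.065,0],[-0.0006,-0.001,-0.073,0],[-0.0006,-0.001,-0.073,0]]]'
python3 -m crank '[[[0,0,0,0],[0,0,0,0],[0,0,0,0],[0,0,0,0],[0,0,0,0]]]' 0 40
python3 - <<'E'
from h import *
state(); print(get_obs()["wrist_torque"]); snap("side","s8",(190,100,390,300),3)
E
```

```text
t: 9.87
tool_pos: [0.6068, 0.1511, 0.1715]
tool_rot: [1.356, 1.107, -1.364]
contact_force: [0.4, -0.7, -0.9]
opening: 0.0511
t: 10.28
tool_pos: [0.6071, 0.1526, 0.1767]
tool_rot: [1.357, 1.108, -1.361]
contact_force: [-11.8, 0.6, 7.7]
opening: 0.0136
t 10.28 tcp [0.6071 0.1526 0.1767] yawY -11.74 xdir [-0.004  0.001 -1.   ] q [1.270e-01 9.500e-02 1.660e+00 1.000e-03 1.389e+00 3.320e-01] F [-11.8   0.6   7.7] open 0.0136
[ 0.01541035  1.41305639 -0.0267721 ]
```

View pics/s8.png

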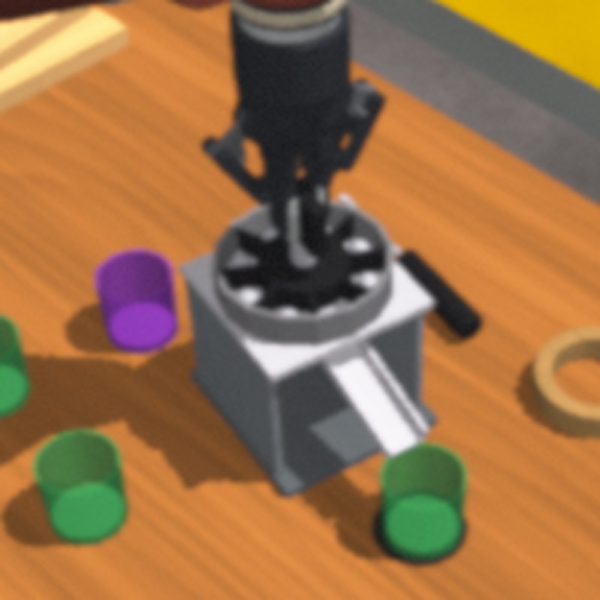

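```bash
python3 -m crank '[[[-0.001,0,0.001,-4],[-0.0015,0.0003,0.002,-9],[-0.0015,0.0003,0.002,-14],[-0.0015,0.0003,0.002,-19],[-0.0015,0.0003,0.002,-24]]]'
python3 -m crank '[[[0,0,0,-5],[0,0,0,-10],[0,0,0,-15],[0,0,0,-20],[0,0,0,-21]]]'
python3 -m crank '[[[0,0,0,0],[0,0,0,0],[0,0,0,0],[0,0,0,0],[0,0,0,0]]]'
python3 - <<'E'
from h import *
state(); print(get_obs()["wrist_torque"]); snap("side","s9",(190,100,390,300),3)
E
```

```text
t: 10.75
tool_pos: [0.6073, 0.1525, 0.1768]
tool_rot: [1.656, 0.843, -1.654]
contact_force: [1.2, -0.6, -4.1]
opening: 0.0136
t: 11.17
tool_pos: [0.6075, 0.1523, 0.1767]
tool_rot: [1.894, 0.562, -1.892]
contact_force: [2.0, -0.4, -2.7]
opening: 0.0136
t: 11.58
tool_pos: [0.6075, 0.1523, 0.1768]
tool_rot: [1.893, 0.565, -1.89]
contact_force: [3.1, -0.9, -2.1]
opening: 0.0135
t 11.58 tcp [0.6075 0.1523 0.1768] yawY -56.74 xdir [ 0.001  0.    -1.   ] q [ 0.127  0.093  1.663 -0.     1.384  1.117] F [ 3.1 -0.9 -2.1] open 0.0135
[ 0.08570108 -0.40104689 -0.00427895]
```

View pics/s9.png

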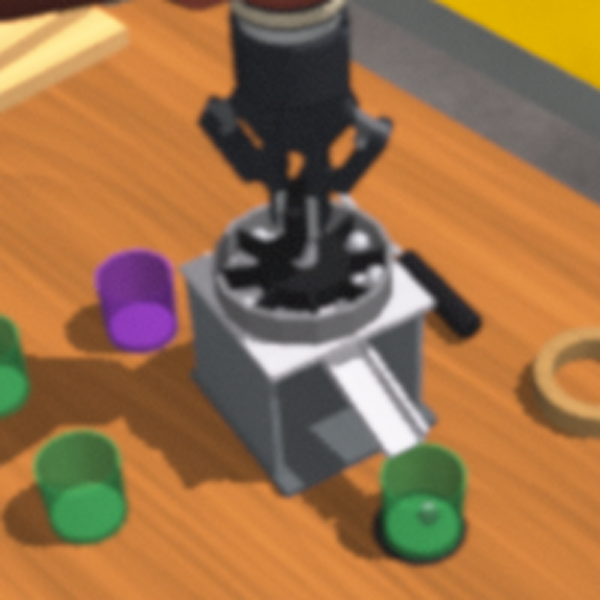

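One ball is visible in the pot, at crop (428,512). Now the second click.

```bash
python3 -m crank '[[[0,0,0,-5],[0,0,0,-10],[0,0,0,-15],[0,0,0,-20],[0,0,0,-25]]]'
python3 -m crank '[[[0,0,0,-5],[0,0,0,-10],[0,0,0,-15],[0,0,0,-20],[0,0,0,-20]]]'
python3 -m crank '[[[0,0,0,0],[0,0,0,0],[0,0,0,0],[0,0,0,0],[0,0,0,0]]]'
python3 -m crank '[[[0,0,0,0],[0,0,0,0],[0,0,0,0],[0,0,0,0],[0,0,0,0]]]' 0.5
python3 -m crank '[[[0,0,0.02,0],[0,0,0.045,0],[0,0,0.08,0],[0,0,0.08,0],[0,0,0.08,0]]]'
python3 - <<'E'
from h import *
state(); snap("side","s10",(190,100,390,300),3);pots("side");snap("top","t10")
E
```

```text
t: 12.05
tool_pos: [0.6076, 0.152, 0.1768]
tool_rot: [2.15, 0.15, -2.147]
contact_force: [3.8, -2.6, -1.5]
opening: 0.0131
t: 12.47
tool_pos: [0.6076, 0.1518, 0.1768]
tool_rot: [-2.115, 0.22, 2.111]
contact_force: [3.3, -3.2, -2.1]
opening: 0.0136
t: 12.88
tool_pos: [0.6076, 0.1518, 0.1768]
tool_rot: [-2.117, 0.216, 2.113]
contact_force: [3.7, -3.5, -2.7]
opening: 0.0135
t: 13.3
tool_pos: [0.6069, 0.1526, 0.1765]
tool_rot: [-2.113, 0.217, 2.114]
contact_force: [0.6, -0.2, -0.3]
opening: 0.0425
t: 13.72
tool_pos: [0.6085, 0.1527, 0.2602]
tool_rot: [-2.119, 0.215, 2.106]
contact_force: [0.1, -0.2, -0.8]
opening: 0.0429
t 13.72 tcp [0.6085 0.1527 0.2602] yawY -101.74 xdir [ 0.006  0.001 -1.   ] q [0.127 0.039 1.579 0.    1.517 1.903] F [ 0.1 -0.2 -0.8] open 0.0429
side px [185. 222.] area 832 pot axis [0.4357 0.3353] iou 0.89
side px [217. 262.] area 917 pot axis [0.4144 0.1858] iou 0.877
side px [330. 267.] area 949 pot axis [0.5745 0.0011] iou 0.9
```

View pics/s10.png

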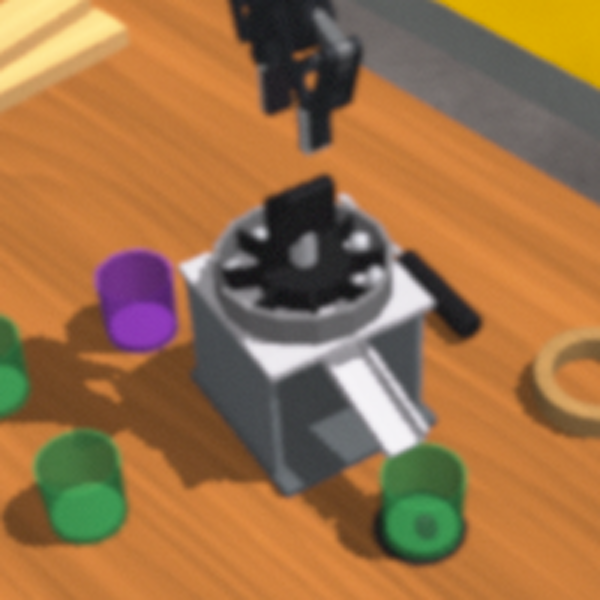

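View pics/t10.png

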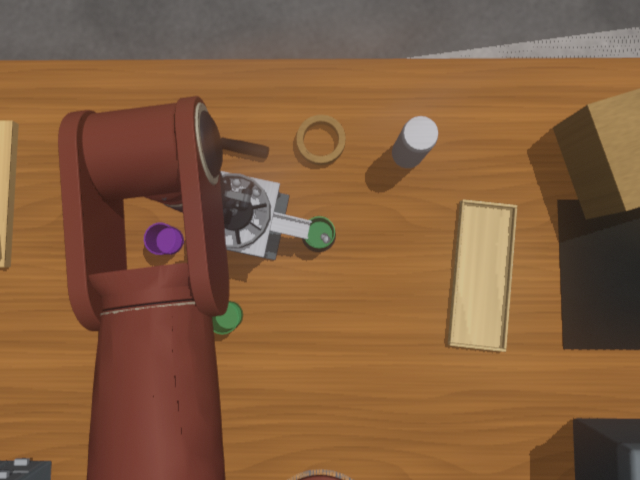

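Run:
```python
from h import *
snap("top","t11",(270,190,350,270),7);snap("side","s11",(300,230,360,290),8)
```

```text
(no output)
```

View pics/t11.png

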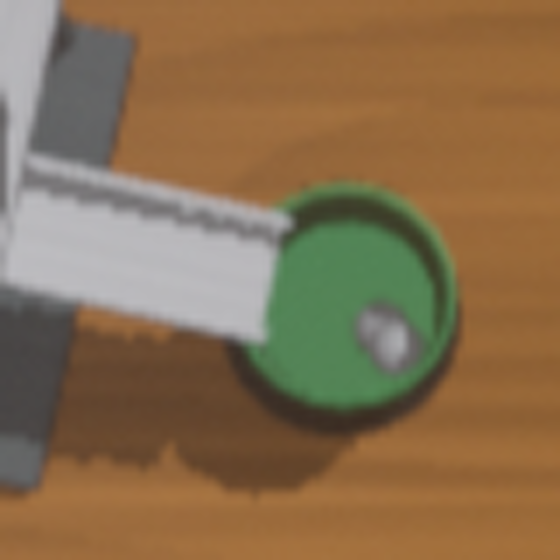

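View pics/s11.png

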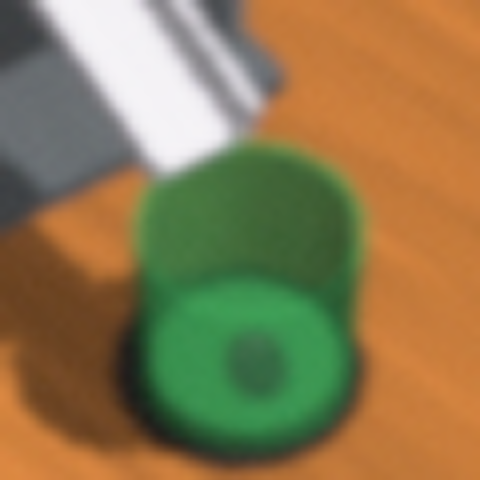

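Run:
```python
from h import *
snap("top","t12",(185,160,345,260),5);snap("side","s12",(230,140,350,290),4)
```

```text
(no output)
```

View pics/t12.png

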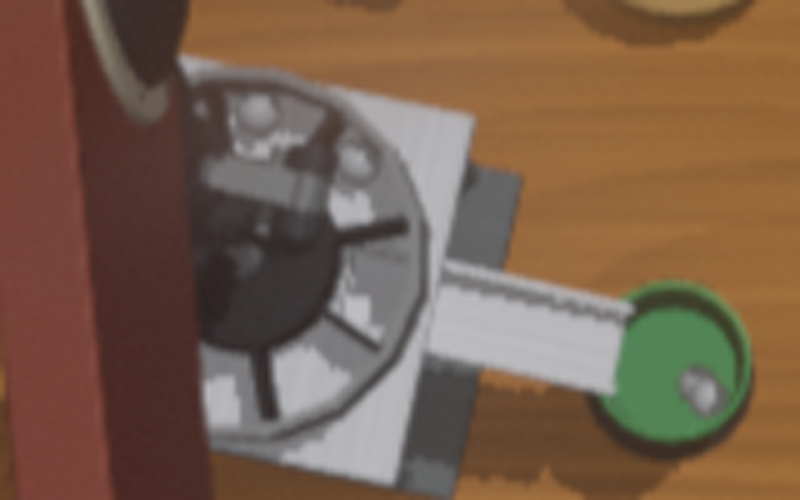

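View pics/s12.png

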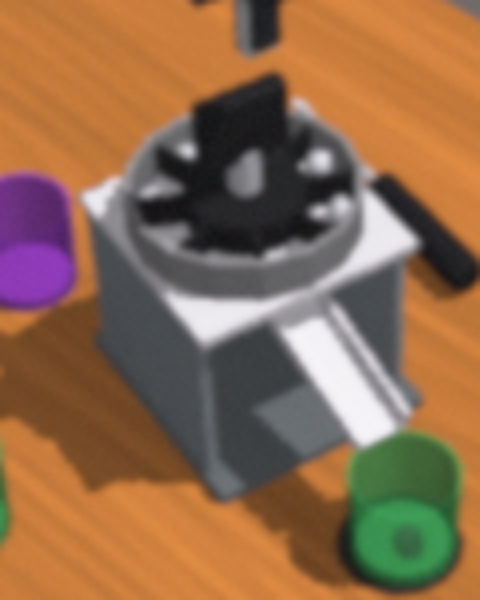

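Run:
```python
from h import *
a=onz("top",270+382/7,190+332/7,.015); print("ball top",a,"-> side px",proj("side",a))
b=onz("side",300+255/8,230+360/8,.013); print("blob side",b,"-> top px",proj("top",b))
for n,box in(("top",(300,210,340,255)),("side",(310,240,352,292))):
    im,d=get_image(n); P=cloud(n,d)
    x0,y0,x1,y1=box
    np.set_printoptions(linewidth=250)
    print((P[y0:y1:2,x0:x1:2,2]*1000).round().astype(int))
    print(cv2.cvtColor(im,cv2.COLOR_RGB2HSV)[y0:y1:2,x0:x1:2,1])
```

```text
ball top [ 0.57062809 -0.00852858  0.015     ] -> side px [332.23562761 275.93161444]
blob side [ 0.57305283 -0.00515199  0.013     ] -> top px [322.89491392 236.30056234]
[[-4 -3 -2  1 -2  5  0  0  1  1  3 -3  2 -2 -1  3 -1  0 -1 -2]
 [ 0  2 -1  0 -1  2  1 -1  1 -2  2 -2  2  1  0 -2 -2 -3 -2 -2]
 [ 0 -1 -2  3  3 -1 -1  0 -2  2  0  0  2  0 -3  2 -1  1  0  1]
 [-1 -1 -2 -1  1 -3  2 63 61 61 57 58 60 -1 -2  1  2 -1  2  1]
 [89 84 -1 -1  1 58 60 54 46 44 41 50 55 61 61  0  0  0 -2  1]
 [77 78 85 84 81 81 41 30 20 19 18 22 30 43 58 60 -1  0  2 -1]
 [73 73 74 74 73 39 18  3  7  2  3  9  5 13 38 64 59 -1  2  4]
 [74 76 73 72 70 11  5  5  2  5  4  6  4  4  9 32 62 -1 -1  0]
 [74 72 75 71 69  4  3  5  5  4  4  8  6  5  6 11 51 59  0  0]
 [79 74 75 72 69  5  2  5  5  4  1  1  4  8  5  6 34 58  1  4]
 [75 78 71 72 73  8  5  4  5  6  4  4  4  8  8  6 21 60 -2  1]
 [74 74 74 72  5  6  6  3  5  8  4  2  8  3  4  6 10 59  2  1]
 [73 75 73 71  5  6  5  5  4  5  3 20 21 18  3  3  5 63  1  2]
 [84 82 82 82  3  5  4  6  4  6  3 17 35 32 33  5 23 60  2 -2]
 [-2  2  1 58  4  4  4  3  3  4  6 18 34 35 33
[... 6257 characters left out ...]
80]
 [172 167 134  51 144 154 157 155 155 142 123 119 126 154 152 156 152  85 171 177 179]
 [179 174 149  44 137 149 153 157 154 146 134 129 140 149 154 151 141 107 173 178 179]
 [170 171 171  95  96 149 157 155 155 152 152 153 154 156 156 149 104 144 176 178 178]
 [177 174 170 152  56 106 144 150 156 153 155 157 155 152 154 130 113 172 180 179 176]
 [173 173 173 167 148  51  96 136 146 150 153 152 147 134  92 111 167 178 178 177 177]
 [179 178 176 178 175 173 158  89  61  66  76  78  72  99 147 173 178 179 177 178 178]
 [179 177 180 180 178 177 175 172 159 152 149 151 165 177 180 179 178 176 177 180 181]
 [181 178 179 176 178 178 177 178 178 179 178 178 180 178 177 180 181 177 179 179 178]]
```

The top depth shows two balls in the pot, one on the floor (top at 21 mm) and one leaning on it (top at 35 mm). So both balls are in. Next I go back to the pot with the yaw returned.

```bash
python3 -m crank '[[[-0.003,-0.015,0,7],[-0.008,-0.04,0,14],[-0.014,-0.07,0,21],[-0.02,-0.1,0,28],[-0.026,-0.125,0,35]]]' 1 25
python3 -m crank '[[[-0.003,-0.015,0,7],[-0.004,-0.022,0,14],[-0.004,-0.022,-0.02,21],[-0.004,-0.022,-0.04,28],[-0.004,-0.022,-0.06,35]]]'
python3 -m crank '[[[0,0,0,7],[0,0,0,14],[0,0,0,20],[0,0,0,20],[0,0,0,20]]]'
python3 - <<'E'
from h import *
state(); pots("side"); snap("side","s13",(230,140,430,290),3)
E
```

```text
t: 14.58
tool_pos: [0.5805, 0.0258, 0.256]
tool_rot: [1.994, 0.416, -1.995]
contact_force: [0.6, 0.4, -0.0]
opening: 0.0852
t: 15.0
tool_pos: [0.5772, 0.005, 0.196]
tool_rot: [1.602, 0.897, -1.6]
contact_force: [-0.4, -0.2, -0.3]
opening: 0.0854
t: 15.42
tool_pos: [0.577, 0.0053, 0.1961]
tool_rot: [1.361, 1.104, -1.361]
contact_force: [-0.6, 0.1, 0.2]
opening: 0.0858
t 15.42 tcp [0.577  0.0053 0.1961] yawY -11.92 xdir [-0.  0. -1.] q [-0.12  -0.037  1.762  0.     1.416  0.088] F [-0.6  0.1  0.2] open 0.0858
side px [185. 221.] area 793 pot axis [0.4359 0.3362] iou 0.849
side px [217. 262.] area 941 pot axis [0.4136 0.1848] iou 0.889
side px [330. 267.] area 943 pot axis [0.5747 0.0011] iou 0.898
```

View pics/s13.png

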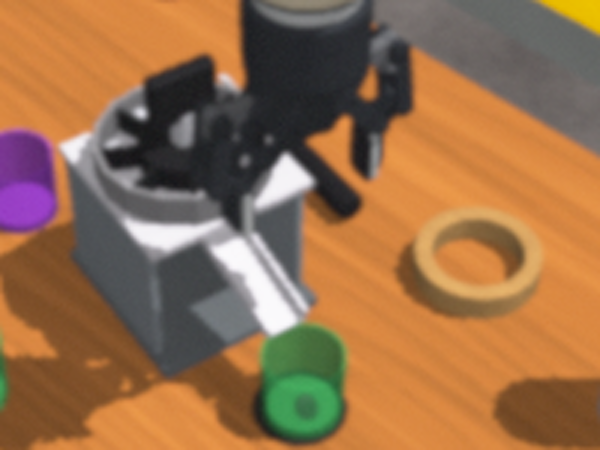

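```bash
python3 -m crank '[[[0,0,-0.03,0],[0,0,-0.07,0],[0,0,-0.11,0],[0,0,-0.145,0],[0,0,-0.163,0]]]'
python3 -m crank '[[[0,0,-0.006,0],[0,0,-0.006,0],[0,0,-0.006,0]]]'
python3 -m crank '[[[0,0,0,0],[0,0,0,0],[0,0,0,0],[0,0,0,0],[0,0,0,0]]]' 0.5 25
python3 -m crank '[[[0,0,0.002,0],[0,0,0.004,0],[0,0,0.006,0],[0,0,0.006,0],[0,0,0.006,0]]]'
```

```text
t: 15.93
tool_pos: [0.5737, 0.0057, 0.0282]
tool_rot: [1.357, 1.109, -1.366]
contact_force: [-0.7, 0.3, -0.8]
opening: 0.0853
t: 16.18
tool_pos: [0.5781, 0.0053, 0.0286]
tool_rot: [1.36, 1.103, -1.358]
contact_force: [0.3, -0.0, 0.6]
opening: 0.0854
t: 16.6
tool_pos: [0.579, 0.0052, 0.0302]
tool_rot: [1.361, 1.102, -1.356]
contact_force: [-1.5, 0.8, 6.3]
opening: 0.0616
t: 17.02
tool_pos: [0.577, 0.0053, 0.0333]
tool_rot: [1.359, 1.105, -1.359]
contact_force: [-0.2, -0.3, -1.4]
opening: 0.0611
```

```bash
python3 -m crank '[[[-0.002,-0.01,0,0],[-0.005,-0.024,0,0],[-0.0085,-0.041,0,0],[-0.012,-0.058,0,0],[-0.0155,-0.074,0,0]]]'
python3 -m crank '[[[-0.003,-0.014,0,0],[-0.006,-0.026,0.004,0],[-0.007,-0.034,0.01,0],[-0.007,-0.036,0.017,0],[-0.007,-0.036,0.022,0]]]'
python3 - <<'E'
from h import *
state(); snap("side","s14",(270,180,470,330),3); snap("top","t14",(270,160,400,290),3)
E
```

```text
t: 17.43
tool_pos: [0.5609, -0.07, 0.033]
tool_rot: [1.358, 1.105, -1.359]
contact_force: [0.6, 0.2, -0.3]
opening: 0.0611
t: 17.85
tool_pos: [0.5551, -0.1054, 0.0567]
tool_rot: [1.36, 1.103, -1.358]
contact_force: [-0.4, -1.0, -0.3]
opening: 0.0614
t 17.85 tcp [ 0.5551 -0.1054  0.0567] yawY -11.82 xdir [ 0.001 -0.    -1.   ] q [-0.319  0.084  1.889  0.     1.167 -0.113] F [-0.4 -1.  -0.3] open 0.0614
```

View pics/s14.png

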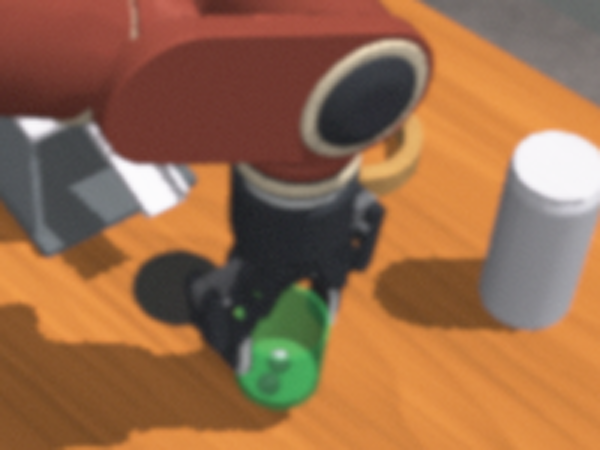

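```bash
python3 -m crank '[[[0.001,-0.008,0.004,-5],[0.003,-0.022,0.008,-11],[0.006,-0.04,0.01,-18],[0.0085,-0.058,0.01,-25],[0.011,-0.077,0.01,-32]]]'
python3 -m crank '[[[0.003,-0.019,0,-7],[0.006,-0.038,0,-14],[0.0085,-0.057,0,-21],[0.0115,-0.076,0,-28],[0.014,-0.095,0,-35]]]'
python3 -m crank '[[[0.003,-0.019,0,-7],[0.006,-0.036,0,-14],[0.008,-0.048,0,-17.2],[0.0085,-0.054,0,-17.2],[0.0085,-0.054,0,-17.2]]]'
python3 -m crank '[[[0,0,0,0],[0,0,0,0],[0,0,0,0]]]'
python3 - <<'E'
from h import *
state(); snap("side","s15",(320,250,520,450),3); snap("top","t15",(400,170,560,330),3); pots("side");pots("top")
E
```

```text
t: 18.37
tool_pos: [0.566, -0.1814, 0.0656]
tool_rot: [1.749, 0.742, -1.748]
contact_force: [-0.5, -0.5, -1.1]
opening: 0.0613
t: 18.78
tool_pos: [0.58, -0.2766, 0.0652]
tool_rot: [2.121, 0.204, -2.121]
contact_force: [0.5, 0.7, -0.7]
opening: 0.061
t: 19.2
tool_pos: [0.5883, -0.3311, 0.0652]
tool_rot: [-2.169, 0.112, 2.169]
contact_force: [-0.2, -0.6, -0.5]
opening: 0.061
t: 19.45
tool_pos: [0.588, -0.3296, 0.0651]
tool_rot: [-2.168, 0.111, 2.169]
contact_force: [0.4, 0.4, -0.3]
opening: 0.0614
t 19.45 tcp [ 0.588  -0.3296  0.0651] yawY -95.87 xdir [-0.  0. -1.] q [-0.621  0.31   1.611  0.     1.221  1.052] F [ 0.4  0.4 -0.3] open 0.0614
side px [184. 224.] area 633 pot axis [0.4295 0.3287] iou 0.661
side px [217. 262.] area 905 pot axis [0.4139 0.1854] iou 0.861
side px [466. 353.] area 1136 pot axis [ 0.6047 -0.3217] iou 0.853
top px [487. 235.] area 226 pot axis [ 0.5747 -0.3232] iou 0.198
top px [147. 305.] area 1012 pot axis [0.4374 0.3362] iou 0.887
top px [224. 317.] area 917 pot axis [0.415  0.1855] iou 0.88
```

View pics/s15.png

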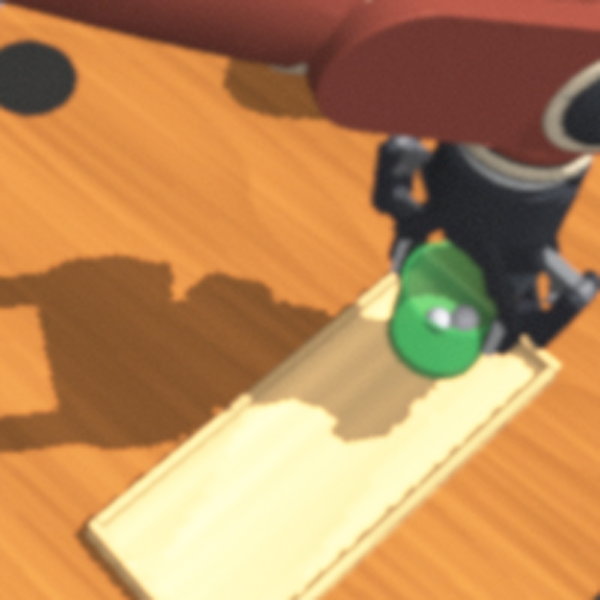

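```bash
python3 -m crank '[[[0,-0.001,-0.008,0],[0,-0.0015,-0.016,0],[0,-0.0015,-0.022,0],[0,-0.0015,-0.027,0],[0,-0.0015,-0.028,0]]]'
python3 -m crank '[[[0,0,-0.001,0],[0,0,-0.002,0],[0,0,-0.003,0],[0,0,-0.004,0],[0,0,-0.004,0]]]'
```

```text
t: 20.07
tool_pos: [0.5872, -0.3316, 0.0356]
tool_rot: [-2.165, 0.111, 2.17]
contact_force: [0.7, -0.2, -0.8]
opening: 0.0614
t: 20.48
tool_pos: [0.5885, -0.3323, 0.0355]
tool_rot: [-2.168, 0.113, 2.168]
contact_force: [-3.6, 3.0, 8.2]
opening: 0.0616
```

Contact with the tray floor. I release, rise, and check.

```bash
python3 -m crank '[[[0,0,0.001,0],[0,0,0.001,0],[0,0,0.001,0],[0,0,0.001,0],[0,0,0.001,0]]]' 1
python3 -m crank '[[[0,0,0.02,0],[0,0,0.05,0],[0,0,0.085,0],[0,0,0.12,0],[0,0,0.16,0]]]'
python3 -m crank '[[[-0.02,0.03,0,7],[-0.03,0.065,0,14],[-0.04,0.1,0,21],[-0.05,0.135,0,28],[-0.06,0.17,0,35]]]'
python3 - <<'E'
from h import *
state(); snap("side","s16",(320,250,520,450),3); snap("top","t16",(400,170,560,330),3); pots("side");pots("top")
E
```

```text
t: 20.9
tool_pos: [0.588, -0.3321, 0.0341]
tool_rot: [-2.168, 0.113, 2.168]
contact_force: [-0.6, -0.1, -0.4]
opening: 0.0853
t: 21.32
tool_pos: [0.5872, -0.3316, 0.1941]
tool_rot: [-2.164, 0.111, 2.17]
contact_force: [0.0, -0.4, -0.8]
opening: 0.0852
t: 21.73
tool_pos: [0.5272, -0.1608, 0.1941]
tool_rot: [1.934, 0.506, -1.934]
contact_force: [-0.8, 0.9, 0.1]
opening: 0.0851
t 21.73 tcp [ 0.5272 -0.1608  0.1941] yawY -60.66 xdir [ 0.  0. -1.] q [-0.431 -0.098  1.824  0.     1.416  0.628] F [-0.8  0.9  0.1] open 0.0851
side px [185. 221.] area 795 pot axis [0.4359 0.3362] iou 0.854
side px [217. 262.] area 904 pot axis [0.4138 0.1853] iou 0.86
side px [466. 362.] area 1179 pot axis [ 0.5897 -0.3313] iou 0.9
top px [147. 305.] area 1012 pot axis [0.4374 0.3363] iou 0.886
top px [224. 317.] area 920 pot axis [0.415  0.1855] iou 0.883
```

View pics/s16.png

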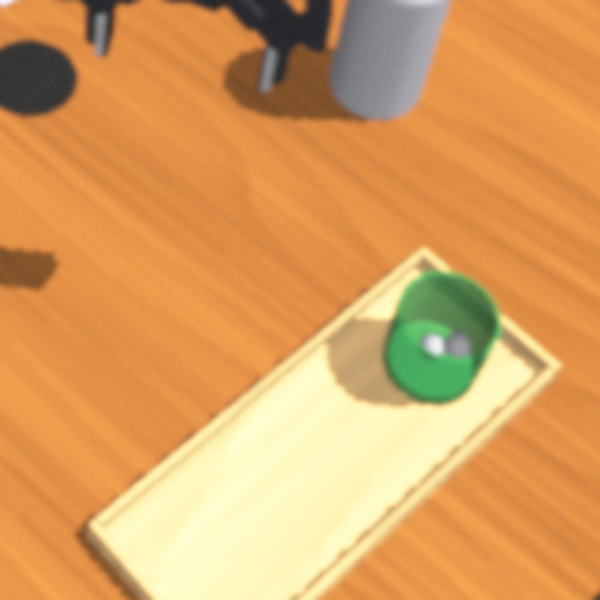

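View pics/t16.png

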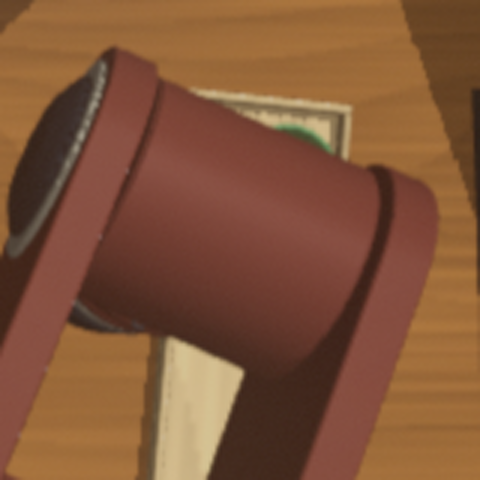

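```bash
python3 -m crank '[[[-0.01,0.025,0,7],[-0.022,0.063,0,14],[-0.034,0.101,0,21],[-0.046,0.139,0,28],[-0.058,0.176,0,35]]]'
python3 -m crank '[[[-0.012,0.038,0,7],[-0.024,0.075,0,13.9],[-0.036,0.112,0,13.9],[-0.048,0.147,0,13.9],[-0.0547,0.1703,0,13.9]]]'
python3 -m crank '[[[0,0,-0.03,0],[0,0,-0.06,0],[0,0,-0.075,0],[0,0,-0.075,0]]]'
python3 - <<'E'
from h import *
state(); snap("side","s17",(130,150,330,350),3); pots("side")
E
```

```text
t: 22.35
tool_pos: [0.4701, 0.0141, 0.1946]
tool_rot: [1.533, 0.961, -1.532]
contact_force: [1.0, -0.7, -0.4]
opening: 0.0857
t: 22.77
tool_pos: [0.4152, 0.1859, 0.1948]
tool_rot: [1.364, 1.102, -1.362]
contact_force: [-0.6, 0.7, -0.2]
opening: 0.0856
t: 23.1
tool_pos: [0.4134, 0.1829, 0.1151]
tool_rot: [1.358, 1.104, -1.371]
contact_force: [-0.6, 0.6, -0.7]
opening: 0.0856
t 23.1 tcp [0.4134 0.1829 0.1151] yawY -12.16 xdir [-0.008 -0.002 -1.   ] q [ 0.252 -0.272  2.111 -0.     1.31   0.464] F [-0.6  0.6 -0.7] open 0.0856
side px [217. 262.] area 913 pot axis [0.4138 0.1857] iou 0.87
side px [466. 362.] area 1182 pot axis [ 0.5898 -0.3312] iou 0.901
```

View pics/s17.png

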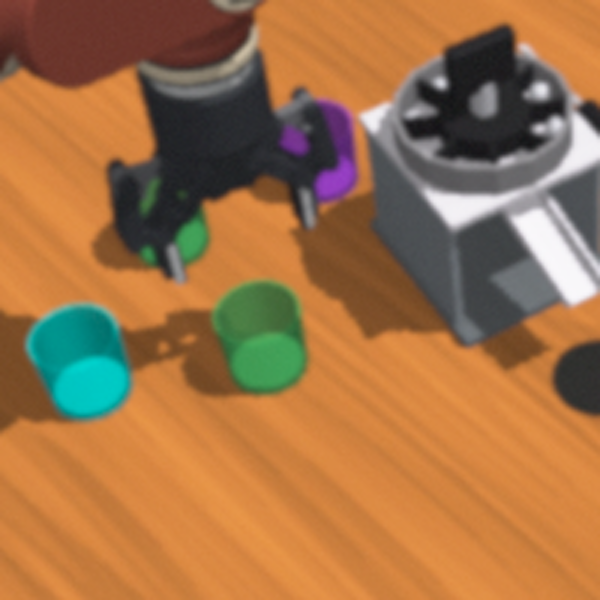

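```bash
python3 -m crank '[[[0,0,-0.03,0],[0,0,-0.06,0],[0,0,-0.08,0],[0,0,-0.092,0],[0,0,-0.092,0]]]'
python3 -m crank '[[[0,0,0,0],[0,0,0,0],[0,0,0,0],[0,0,0,0],[0,0,0,0]]]' 0.5 25
python3 -m crank '[[[0,0,0.004,0],[0,0,0.01,0],[0,0,0.016,0],[0,0,0.02,0],[0,0,0.02,0]]]'
python3 - <<'E'
from h import *
state(); snap("side","s18",(130,150,330,350),3)
E
```

```text
t: 23.62
tool_pos: [0.4151, 0.1835, 0.0263]
tool_rot: [1.362, 1.102, -1.366]
contact_force: [-0.6, 1.2, 0.3]
opening: 0.0852
t: 24.03
tool_pos: [0.4177, 0.1846, 0.0301]
tool_rot: [1.366, 1.1, -1.358]
contact_force: [0.1, -1.1, 7.1]
opening: 0.0612
t: 24.45
tool_pos: [0.4162, 0.1844, 0.0487]
tool_rot: [1.364, 1.101, -1.36]
contact_force: [-1.0, -0.5, -0.1]
opening: 0.0617
t 24.45 tcp [0.4162 0.1844 0.0487] yawY -12.06 xdir [ 0.002  0.001 -1.   ] q [ 0.253 -0.173  2.152  0.     1.16   0.464] F [-1.  -0.5 -0.1] open 0.0617
```

View pics/s18.png

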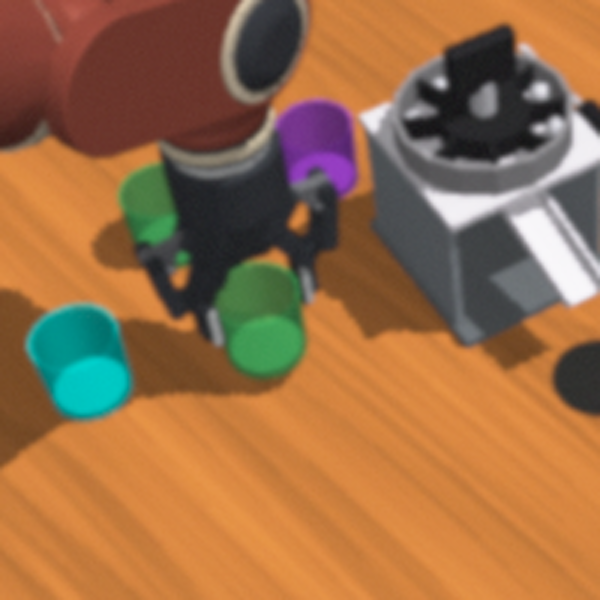

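```bash
python3 -m crank '[[[0.002,-0.015,0.004,0],[0.004,-0.042,0.008,0],[0.007,-0.075,0.01,0],[0.01,-0.108,0.01,0],[0.014,-0.14,0.01,0]]]'
python3 -m crank '[[[0.005,-0.03,0,0],[0.012,-0.06,0,0],[0.023,-0.09,0,0],[0.04,-0.113,0,0],[0.06,-0.132,0,0]]]'
python3 -m crank '[[[0.02,-0.012,0,0],[0.04,-0.02,0,0],[0.055,-0.025,0,0],[0.063,-0.026,0,0],[0.063,-0.026,0,0]]]'
python3 -m crank '[[[0,0,0,0],[0,0,0,0],[0,0,0,0]]]'
python3 - <<'E'
from h import *
state(); snap("side","s19",(250,180,450,380),3); pots("side")
E
```

```text
t: 24.92
tool_pos: [0.429, 0.0429, 0.0572]
tool_rot: [1.362, 1.103, -1.362]
contact_force: [0.2, 0.1, -1.4]
opening: 0.0615
t: 25.33
tool_pos: [0.489, -0.0897, 0.0568]
tool_rot: [1.364, 1.102, -1.365]
contact_force: [0.1, 0.2, -0.6]
opening: 0.0612
t: 25.75
tool_pos: [0.5533, -0.1141, 0.0571]
tool_rot: [1.363, 1.102, -1.363]
contact_force: [0.2, 0.3, -0.7]
opening: 0.0612
t: 26.0
tool_pos: [0.5513, -0.1132, 0.0569]
tool_rot: [1.362, 1.103, -1.363]
contact_force: [-0.9, 0.0, -0.7]
opening: 0.0613
t 26.0 tcp [ 0.5513 -0.1132  0.0569] yawY -12.03 xdir [-0.001  0.    -1.   ] q [-0.335  0.081  1.892 -0.     1.17  -0.125] F [-0.9  0.  -0.7] open 0.0613
side px [184. 223.] area 713 pot axis [0.4325 0.3322] iou 0.754
side px [367. 299.] area 848 pot axis [ 0.5673 -0.1087] iou 0.699
side px [466. 362.] area 1182 pot axis [ 0.5898 -0.3312] iou 0.901
```

View pics/s19.png

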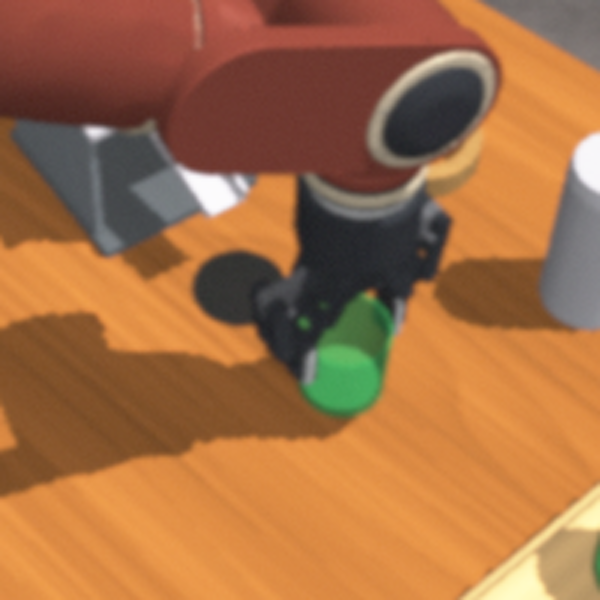

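```bash
python3 -m crank '[[[0.001,0,-0.006,0],[0.002,0,-0.014,0],[0.002,0,-0.02,0],[0.002,0,-0.024,0],[0.002,0,-0.024,0]]]'
python3 -m crank '[[[0.0035,0.017,0,0],[0.0085,0.041,0,0],[0.0138,0.066,0,0],[0.0185,0.089,0,0],[0.022,0.106,0,0]]]'
python3 -m crank '[[[0.0015,0.008,0,0],[0.0022,0.0105,0,0],[0.0022,0.0105,0,0],[0.0022,0.0105,0,0],[0.0022,0.0105,0,0]]]'
```

```text
t: 26.52
tool_pos: [0.553, -0.1134, 0.0313]
tool_rot: [1.362, 1.105, -1.365]
contact_force: [-0.4, -0.0, -0.3]
opening: 0.0615
t: 26.93
tool_pos: [0.5766, -0.0063, 0.0333]
tool_rot: [1.363, 1.103, -1.362]
contact_force: [-0.6, -0.9, -1.0]
opening: 0.0612
t: 27.35
tool_pos: [0.5784, 0.0017, 0.0333]
tool_rot: [1.363, 1.101, -1.364]
contact_force: [0.2, -0.0, -1.6]
opening: 0.061
```

```bash
python3 -m crank '[[[-0.0006,0.0018,0,0],[-0.0006,0.0018,-0.002,0],[-0.0006,0.0018,-0.004,0],[-0.0006,0.0018,-0.006,0],[-0.0006,0.0018,-0.006,0]]]'
python3 - <<'E'
from h import *
state(); snap("side","s20",(250,150,450,350),3)
E
```

```text
t: 27.77
tool_pos: [0.5782, 0.004, 0.0301]
tool_rot: [1.362, 1.103, -1.364]
contact_force: [-8.8, 0.2, 17.2]
opening: 0.0615
t 27.77 tcp [0.5782 0.004  0.0301] yawY -12.07 xdir [-0.001 -0.001 -1.   ] q [-1.210e-01  1.530e-01  1.864e+00 -1.000e-03  1.125e+00  8.900e-02] F [-8.8  0.2 17.2] open 0.0615
```

View pics/s20.png

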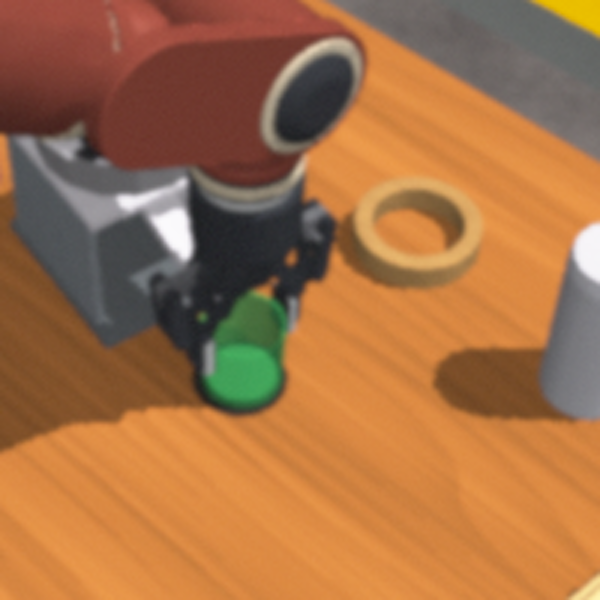

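```bash
python3 -m crank '[[[0,0,0.003,0],[0,0,0.003,0],[0,0,0.003,0],[0,0,0.003,0],[0,0,0.003,0]]]' 1
python3 -m crank '[[[0,0,0.02,0],[0,0,0.05,0],[0,0,0.085,0],[0,0,0.12,7],[0,0,0.16,14]]]'
python3 -m crank '[[[0,0,0.03,7],[0,0,0.06,14],[0,0,0.06,21],[0,0,0.06,28],[0,0,0.06,35]]]' 0.6 40
python3 - <<'E'
from h import *
state(); snap("side","s21",(230,150,430,350),3); snap("top","t21",(170,150,350,330),3);pots("side")
im,d=get_image("top")
hsv=cv2.cvtColor(im.astype(np.uint8),cv2.COLOR_RGB2HSV); m=(hsv[...,0]>33)&(hsv[...,0]<75)&(hsv[...,1]>60); m[:,:295]=0;m[:,345:]=0;m[:210]=0;m[262:]=0
v,u=np.nonzero(m); w=np.array([onz("top",a,b,.06)[:2] for a,b in zip(u,v)]); print("rim extents x",w[:,0].min(),w[:,0].max(),"ymin",w[:,1].min())
E
```

```text
t: 28.23
tool_pos: [0.5776, 0.0045, 0.0298]
tool_rot: [1.362, 1.103, -1.363]
contact_force: [-0.2, 0.4, -0.1]
opening: 0.0855
t: 28.65
tool_pos: [0.5767, 0.0046, 0.1901]
tool_rot: [1.179, 1.23, -1.182]
contact_force: [0.6, 0.0, -0.5]
opening: 0.0849
t: 29.07
tool_pos: [0.5782, 0.0044, 0.251]
tool_rot: [0.718, 1.448, -0.717]
contact_force: [0.3, 0.9, -0.8]
opening: 0.0512
t 29.07 tcp [0.5782 0.0044 0.251 ] yawY 37.28 xdir [ 0.001 -0.    -1.   ] q [-0.121 -0.07   1.702  0.     1.508 -0.772] F [ 0.3  0.9 -0.8] open 0.0512
side px [185. 221.] area 794 pot axis [0.4358 0.3362] iou 0.855
side px [330. 267.] area 942 pot axis [0.5752 0.0015] iou 0.889
side px [466. 361.] area 1184 pot axis [ 0.5898 -0.3312] iou 0.905
rim extents x 0.5469443995357082 0.566032885093905 ymin -0.015265685637803644
```

View pics/s21.png

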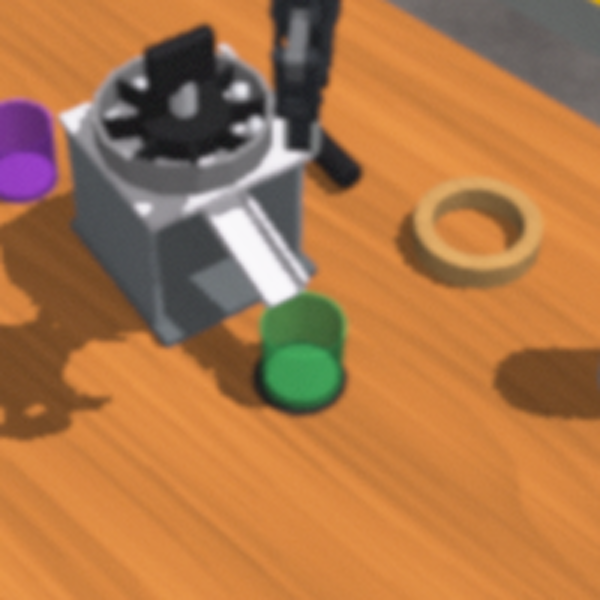

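```bash
python3 -m crank '[[[0.004,0.02,0,7],[0.011,0.055,0,14],[0.018,0.09,0,21],[0.024,0.12,0,28],[0.029,0.14,0,35]]]'
python3 -m crank '[[[0.0005,0.007,0,6.2],[0.0005,0.007,0,6.2],[0.0005,0.007,0,6.2],[0.0005,0.007,0,6.2]]]'
python3 - <<'E'
from h import *
state(); im,d=get_image("side"); snap("side","s22",(190,100,390,300),3)
E
```

```text
t: 29.68
tool_pos: [0.6069, 0.147, 0.2499]
tool_rot: [0.244, 1.558, -0.243]
contact_force: [-0.3, 0.0, 1.0]
opening: 0.0511
t: 30.02
tool_pos: [0.6073, 0.1508, 0.25]
tool_rot: [0.165, 1.565, -0.166]
contact_force: [-0.6, -0.7, -0.7]
opening: 0.0512
t 30.02 tcp [0.6073 0.1508 0.25  ] yawY 77.92 xdir [-0.001 -0.    -1.   ] q [ 0.125  0.045  1.59  -0.     1.507 -1.235] F [-0.6 -0.7 -0.7] open 0.0512
```

View pics/s22.png

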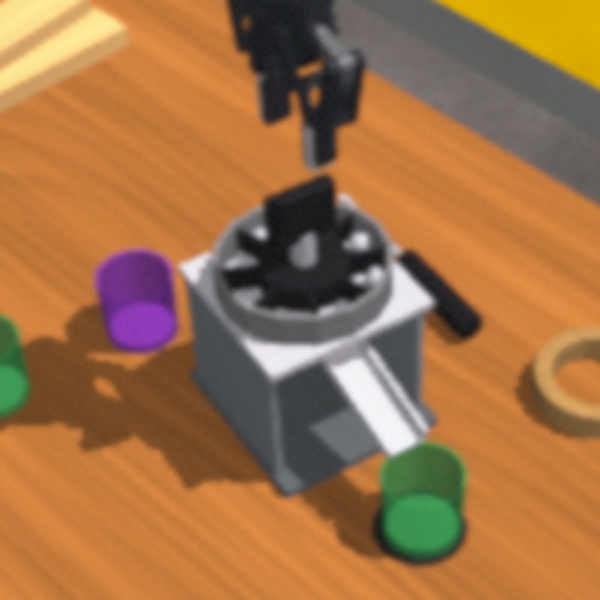

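```bash
python3 -m crank '[[[0,0.001,-0.02,0.2],[0,0.001,-0.045,0.2],[0,0.001,-0.065,0.2],[0,0.001,-0.075,0.2],[0,0.001,-0.075,0.2]]]'
python3 -m crank '[[[0,0,0,0],[0,0,0,0],[0,0,0,0],[0,0,0,0],[0,0,0,0]]]' 0 40
python3 - <<'E'
from h import *
state(); print(get_obs()["wrist_torque"])
E
```

```text
t: 30.53
tool_pos: [0.6056, 0.1515, 0.1718]
tool_rot: [0.16, 1.57, -0.163]
contact_force: [-0.6, 0.4, -0.1]
opening: 0.0513
t: 30.95
tool_pos: [0.6084, 0.1516, 0.1776]
tool_rot: [0.159, 1.562, -0.161]
contact_force: [-2.7, -4.7, 4.8]
opening: 0.0137
t 30.95 tcp [0.6084 0.1516 0.1776] yawY 78.31 xdir [ 0.003 -0.001 -1.   ] q [ 0.126  0.093  1.661 -0.002  1.385 -1.24 ] F [-2.7 -4.7  4.8] open 0.0137
[-0.58777728  0.2615001  -0.03544534]
```

```bash
python3 -m crank '[[[0,0,0.001,-4],[0,0,0.001,-9],[0,0,0.001,-14],[0,0,0.001,-19],[0,0,0.001,-24]]]'
python3 -m crank '[[[0,0,0,-5],[0,0,0,-10],[0,0,0,-15],[0,0,0,-20],[0,0,0,-21]]]'
python3 -m crank '[[[0,0,0,0],[0,0,0,0],[0,0,0,0],[0,0,0,0],[0,0,0,0]]]'
python3 - <<'E'
from h import *
state(); snap("side","s23",(190,100,390,300),3)
E
```

```text
t: 31.37
tool_pos: [0.6082, 0.1511, 0.1776]
tool_rot: [0.489, 1.512, -0.492]
contact_force: [-1.1, -7.3, 2.0]
opening: 0.0134
t: 31.78
tool_pos: [0.6078, 0.1507, 0.1776]
tool_rot: [0.771, 1.426, -0.776]
contact_force: [-3.1, -8.8, 3.7]
opening: 0.0136
t: 32.2
tool_pos: [0.6078, 0.1507, 0.1776]
tool_rot: [0.769, 1.427, -0.773]
contact_force: [-2.3, -8.1, 3.4]
opening: 0.0134
t 32.2 tcp [0.6078 0.1507 0.1776] yawY 33.29 xdir [ 0.001 -0.003 -1.   ] q [ 0.126  0.093  1.661 -0.004  1.387 -0.455] F [-2.3 -8.1  3.4] open 0.0134
```

View pics/s23.png

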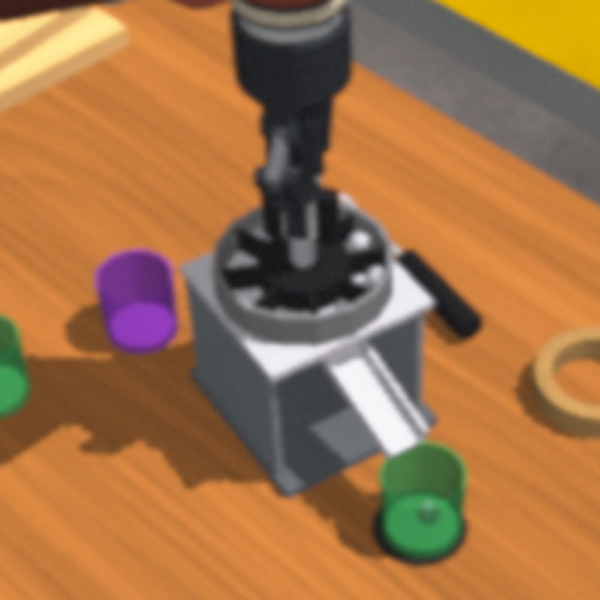

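The third ball is in the pot, at crop (428,512). Now the next click.

```bash
python3 -m crank '[[[0,-0.001,0,-5],[0,-0.001,0,-10],[0,-0.001,0,-15],[0,-0.001,0,-20],[0,-0.001,0,-25]]]'
python3 -m crank '[[[0,0,0,-5],[0,0,0,-10],[0,0,0,-15],[0,0,0,-20],[0,0,0,-20]]]'
python3 -m crank '[[[0,0,0,0],[0,0,0,0],[0,0,0,0],[0,0,0,0],[0,0,0,0]]]'
python3 -m crank '[[[0,0,0,0],[0,0,0,0],[0,0,0,0],[0,0,0,0],[0,0,0,0]]]' 0.5
python3 -m crank '[[[0,0,0.02,0],[0,0,0.045,0],[0,0,0.08,0],[0,0,0.08,0],[0,0,0.08,0]]]'
python3 - <<'E'
from h import *
state(); snap("side","s24",(190,100,390,300),3);pots("side");d=snap("top","t24",(270,190,350,270),7)
np.set_printoptions(linewidth=250); P=cloud("top",d); print((P[214:246,306:338,2]*1000)[::2,::2].round().astype(int))
E
```

```text
t: 32.67
tool_pos: [0.6072, 0.1505, 0.1776]
tool_rot: [1.103, 1.272, -1.106]
contact_force: [-4.8, -5.0, 5.2]
opening: 0.0131
t: 33.08
tool_pos: [0.6067, 0.1505, 0.1776]
tool_rot: [1.357, 1.104, -1.362]
contact_force: [-6.9, -5.2, 6.3]
opening: 0.0136
t: 33.5
tool_pos: [0.6067, 0.1505, 0.1776]
tool_rot: [1.355, 1.105, -1.36]
contact_force: [-6.4, -4.6, 5.7]
opening: 0.0134
t: 33.92
tool_pos: [0.6075, 0.1517, 0.1763]
tool_rot: [1.358, 1.106, -1.357]
contact_force: [0.7, -0.2, -0.1]
opening: 0.0429
t: 34.33
tool_pos: [0.6091, 0.1518, 0.26]
tool_rot: [1.362, 1.103, -1.352]
contact_force: [0.4, 0.2, -0.6]
opening: 0.0429
t 34.33 tcp [0.6091 0.1518 0.26  ] yawY -11.66 xdir [ 0.006  0.001 -1.   ] q [0.126 0.039 1.579 0.    1.517 0.329] F [ 0.4  0.2 -0.6] open 0.0429
side px [185. 222.] area 827 pot axis [0.4355 0.3353] iou 0.878
side px [330. 267.] area 943 pot axis [0.5752 0.0015] iou 0.889
side px [466. 362.] area 1184 pot axis [ 0.5897 -0.3312] iou 0.904
[[ -1   0   0  -2  -4 948 948   2  -1   0   1   3  -1   3  -1  -2]
 [ -1   0   1   1  59  57  59  60  58  61   0  -2   0   0  -1  -4]

[... 238 characters left out ...]
   4   2   9  42  58   2   2]
 [ 72  71   6   1   5   4 948   3   7   3   6   4  19  57  -2  -3]
 [ 74  75   4   4   5   2   4   3   5   8   5   6   5  43  57   5]
 [ 71  72   5   5   3   9   4   5   2   3   5   7   7  35  60  -1]
 [ 74   6   4   3   7   7   5   3  17  15   5   1   3  23  61   1]
 [ 74   5   4   6   4   7   7  17  20  23  28   4   5  32  60   0]
 [ 82   0   5   5   4   3   6  21  19  33  32  30   6  59  -1   1]
 [ 45   4   4   6   5   5   6  15  20  32  33  30  28  57   4  -2]
 [ 60   6   4   5   3   5   7   5   5  31  32  31  58   0  -1  -3]
 [  4  59   4   6   5   2   2   3   7   2   5  58  21   1   0  -1]
 [ -1   3  59  63   6   5   4   6   4   6  63  19   3   0  -3   0]]
```

View pics/s24.png

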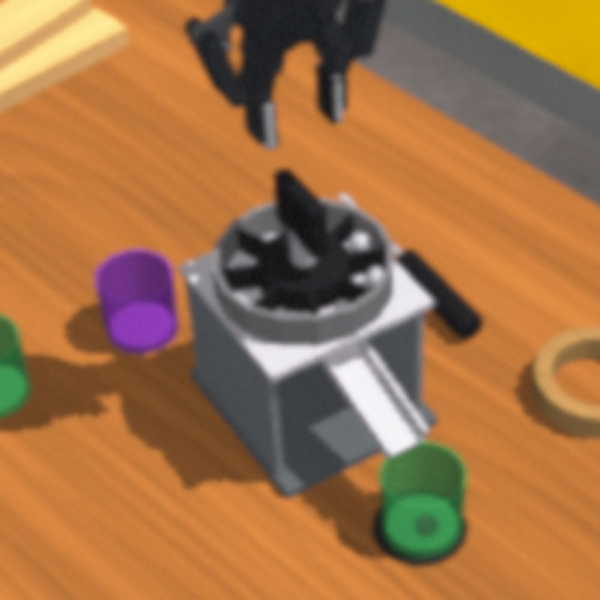

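View pics/t24.png

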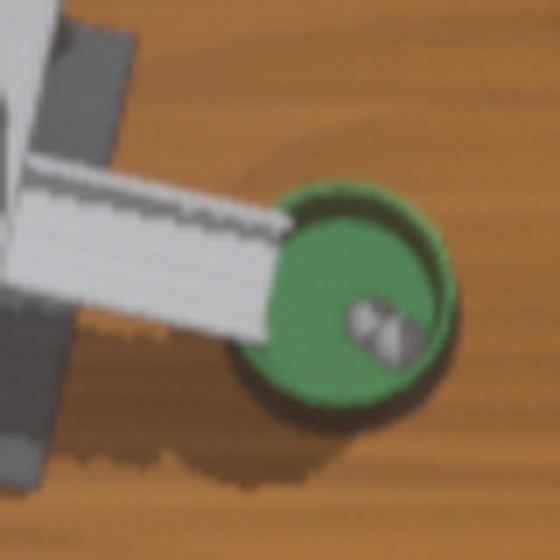

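```bash
python3 -m crank '[[[-0.003,-0.015,0,0],[-0.01,-0.05,0,0],[-0.018,-0.09,0,0],[-0.026,-0.127,0,0],[-0.0305,-0.147,0,0]]]' 1 25
python3 -m crank '[[[0,0,-0.02,0],[0,0,-0.05,0],[0,0,-0.064,0],[0,0,-0.064,0],[0,0,-0.064,0]]]'
python3 - <<'E'
from h import *
state(); pots("side")
E
```

```text
t: 34.9
tool_pos: [0.5752, 0.0008, 0.2546]
tool_rot: [1.357, 1.106, -1.362]
contact_force: [0.5, -0.4, 0.1]
opening: 0.0853
t: 35.32
tool_pos: [0.5758, 0.0044, 0.1906]
tool_rot: [1.356, 1.109, -1.361]
contact_force: [0.7, -0.5, 0.1]
opening: 0.0853
t 35.32 tcp [0.5758 0.0044 0.1906] yawY -11.66 xdir [-0.004  0.    -1.   ] q [-0.121 -0.033  1.768 -0.     1.41   0.082] F [ 0.7 -0.5  0.1] open 0.0853
side px [185. 221.] area 794 pot axis [0.4358 0.3362] iou 0.855
side px [330. 267.] area 946 pot axis [0.5751 0.0015] iou 0.888
side px [466. 361.] area 1179 pot axis [ 0.5898 -0.3312] iou 0.903
```

```bash
python3 -m crank '[[[0,0,-0.03,0],[0,0,-0.07,0],[0,0,-0.11,0],[0,0,-0.145,0],[0,0,-0.16,0]]]'
python3 -m crank '[[[0,0,-0.004,0],[0,0,-0.004,0],[0,0,-0.004,0]]]'
python3 -m crank '[[[0,0,0,0],[0,0,0,0],[0,0,0,0],[0,0,0,0],[0,0,0,0]]]' 0.5 25
python3 -m crank '[[[0,0,0.002,0],[0,0,0.004,0],[0,0,0.006,0],[0,0,0.006,0],[0,0,0.006,0]]]'
```

```text
t: 35.78
tool_pos: [0.5749, 0.005, 0.0287]
tool_rot: [1.355, 1.11, -1.361]
contact_force: [-1.0, 0.1, -0.8]
opening: 0.0853
t: 36.03
tool_pos: [0.5791, 0.0044, 0.0309]
tool_rot: [1.359, 1.103, -1.354]
contact_force: [0.1, -0.4, 0.3]
opening: 0.0853
t: 36.45
tool_pos: [0.5789, 0.0043, 0.0313]
tool_rot: [1.359, 1.103, -1.354]
contact_force: [-1.7, -0.1, 6.3]
opening: 0.0611
t: 36.87
tool_pos: [0.5769, 0.0045, 0.0344]
tool_rot: [1.358, 1.106, -1.357]
contact_force: [0.7, -0.5, -0.4]
opening: 0.0613
```

```bash
python3 -m crank '[[[-0.002,-0.01,0,0],[-0.005,-0.024,0,0],[-0.0085,-0.041,0,0],[-0.012,-0.058,0,0],[-0.0155,-0.074,0,0]]]'
python3 -m crank '[[[-0.003,-0.014,0,0],[-0.006,-0.026,0.004,0],[-0.007,-0.034,0.01,0],[-0.007,-0.036,0.017,0],[-0.007,-0.036,0.022,0]]]'
python3 - <<'E'
from h import *
state(); snap("side","s25",(270,180,470,330),3)
E
```

```text
t: 37.28
tool_pos: [0.5608, -0.0709, 0.034]
tool_rot: [1.357, 1.106, -1.358]
contact_force: [0.5, -0.6, -1.7]
opening: 0.0611
t: 37.7
tool_pos: [0.555, -0.1062, 0.0577]
tool_rot: [1.359, 1.104, -1.357]
contact_force: [0.8, 0.1, -1.3]
opening: 0.0611
t 37.7 tcp [ 0.555  -0.1062  0.0577] yawY -11.72 xdir [ 0.001 -0.    -1.   ] q [-0.321  0.083  1.888  0.     1.169 -0.116] F [ 0.8  0.1 -1.3] open 0.0611
```

View pics/s25.png

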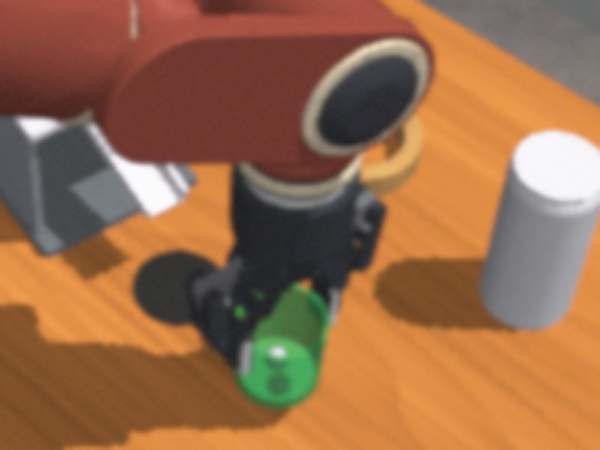

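```bash
python3 -m crank '[[[-0.003,-0.008,0.004,-5],[-0.008,-0.022,0.008,-12],[-0.014,-0.038,0.01,-19],[-0.02,-0.056,0.01,-26],[-0.025,-0.074,0.01,-33]]]'
python3 -m crank '[[[-0.005,-0.018,0,-7],[-0.01,-0.036,0,-14],[-0.015,-0.054,0,-21],[-0.02,-0.072,0,-28],[-0.024,-0.09,0,-35]]]'
python3 -m crank '[[[-0.003,-0.018,0,-7],[-0.005,-0.034,0,-14],[-0.007,-0.046,0,-16.3],[-0.007,-0.052,0,-16.3],[-0.007,-0.052,0,-16.3]]]'
python3 -m crank '[[[0,0,0,0],[0,0,0,0],[0,0,0,0]]]'
python3 - <<'E'
from h import *
state(); snap("side","s26",(320,250,520,450),3)
E
```

```text
t: 38.17
tool_pos: [0.5297, -0.1794, 0.067]
tool_rot: [1.76, 0.73, -1.758]
contact_force: [0.5, 0.3, -1.6]
opening: 0.0613
t: 38.58
tool_pos: [0.5056, -0.2697, 0.0667]
tool_rot: [2.13, 0.187, -2.129]
contact_force: [0.2, 0.3, -0.8]
opening: 0.0612
t: 39.0
tool_pos: [0.4988, -0.3222, 0.0666]
tool_rot: [-2.17, 0.111, 2.168]
contact_force: [-0.3, 0.0, -1.5]
opening: 0.0615
t: 39.25
tool_pos: [0.4986, -0.3206, 0.0662]
tool_rot: [-2.168, 0.111, 2.169]
contact_force: [-0.5, 0.4, -1.5]
opening: 0.0612
t 39.25 tcp [ 0.4986 -0.3206  0.0662] yawY -95.86 xdir [-0.  0. -1.] q [-0.697  0.135  1.816  0.     1.192  0.976] F [-0.5  0.4 -1.5] open 0.0612
```

View pics/s26.png

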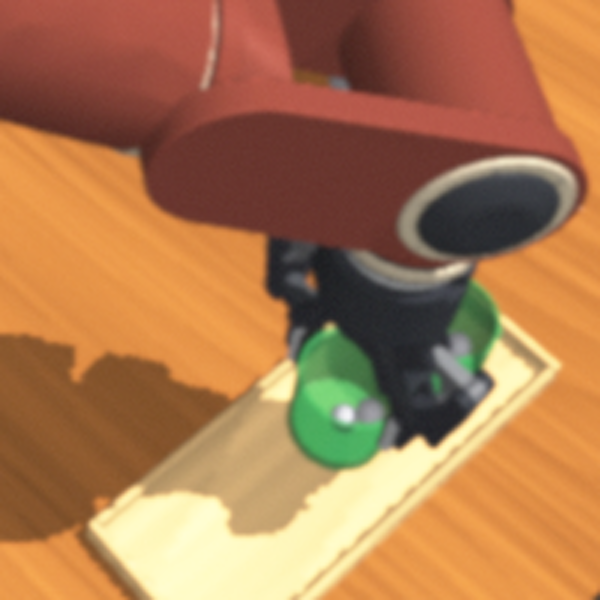

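```bash
python3 -m crank '[[[0,-0.001,-0.008,0],[0,-0.0015,-0.016,0],[0,-0.0015,-0.023,0],[0,-0.0015,-0.028,0],[0,-0.0015,-0.029,0]]]'
python3 -m crank '[[[0,0,-0.001,0],[0,0,-0.002,0],[0,0,-0.003,0],[0,0,-0.003,0]]]'
```

```text
t: 39.72
tool_pos: [0.4981, -0.3225, 0.0363]
tool_rot: [-2.166, 0.111, 2.169]
contact_force: [-1.3, 1.4, 1.1]
opening: 0.0612
t: 40.05
tool_pos: [0.4985, -0.3227, 0.0363]
tool_rot: [-2.166, 0.111, 2.169]
contact_force: [-5.5, 5.3, 12.3]
opening: 0.0612
```

```bash
python3 -m crank '[[[0,0,0.002,0],[0,0,0.002,0],[0,0,0.002,0],[0,0,0.002,0],[0,0,0.002,0]]]' 1
python3 -m crank '[[[0,0,0.02,0],[0,0,0.05,0],[0,0,0.085,0],[0,0,0.12,0],[0,0,0.16,0]]]'
python3 -m crank '[[[-0.005,0.03,0,7],[-0.01,0.065,0,14],[-0.015,0.1,0,21],[-0.02,0.138,0,28],[-0.025,0.176,0,35]]]'
python3 - <<'E'
from h import *
state(); snap("side","s27",(320,250,520,450),3); pots("side"); pots("top")
E
```

```text
t: 40.47
tool_pos: [0.4983, -0.323, 0.0359]
tool_rot: [-2.167, 0.113, 2.168]
contact_force: [-0.3, 0.6, -0.1]
opening: 0.0856
t: 40.88
tool_pos: [0.4976, -0.3224, 0.1962]
tool_rot: [-2.165, 0.111, 2.17]
contact_force: [0.3, -0.1, -0.1]
opening: 0.0857
t: 41.3
tool_pos: [0.4728, -0.1457, 0.1961]
tool_rot: [1.934, 0.506, -1.934]
contact_force: [1.1, 0.7, 1.3]
opening: 0.0854
t 41.3 tcp [ 0.4728 -0.1457  0.1961] yawY -60.68 xdir [ 0.  0. -1.] q [-0.45  -0.243  1.948  0.     1.437  0.61 ] F [1.1 0.7 1.3] open 0.0854
side px [184. 222.] area 768 pot axis [0.4348 0.3348] iou 0.815
side px [449. 376.] area 2466 pot axis [ 0.5429 -0.3263] iou 0.352
top px [493. 228.] area 902 pot axis [ 0.5879 -0.3353] iou 0.887
top px [495. 266.] area 312 pot axis [ 0.514  -0.3383] iou 0.269
top px [147. 305.] area 1008 pot axis [0.4374 0.3363] iou 0.886
```

View pics/s27.png

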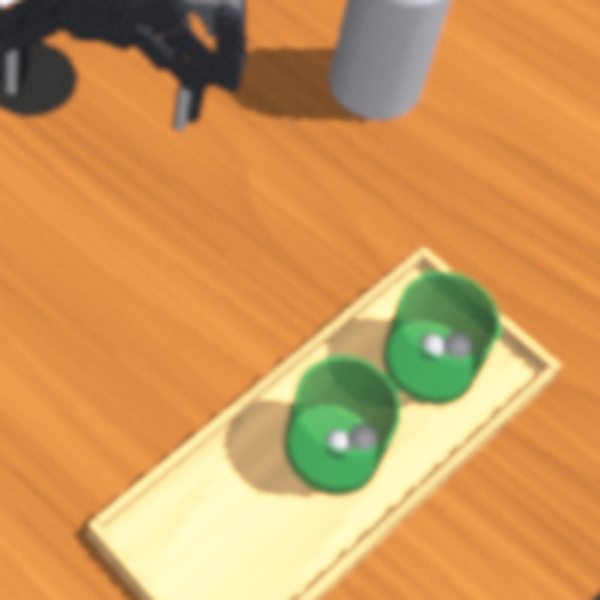

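```bash
python3 -m crank '[[[-0.003,0.03,0,7],[-0.006,0.068,0,14],[-0.009,0.107,0,21],[-0.012,0.146,0,28],[-0.015,0.185,0,35]]]'
python3 -m crank '[[[-0.003,0.039,0,7],[-0.006,0.078,0,13.9],[-0.009,0.117,0,13.9],[-0.012,0.156,0,13.9],[-0.015,0.195,0,13.9]]]'
python3 -m crank '[[[-0.003,0.035,0,0],[-0.0058,0.065,0,0],[-0.0072,0.086,0,0],[-0.0072,0.102,-0.02,0],[-0.0072,0.102,-0.05,0]]]'
python3 -m crank '[[[0,0,-0.02,0],[0,0,-0.025,0],[0,0,-0.025,0],[0,0,-0.025,0]]]'
python3 - <<'E'
from h import *
state(); snap("side","s28",(100,120,300,320),3); pots("side")
E
```

```text
t: 41.87
tool_pos: [0.4586, 0.0385, 0.1964]
tool_rot: [1.533, 0.961, -1.532]
contact_force: [0.4, -0.3, -0.8]
opening: 0.0853
t: 42.28
tool_pos: [0.4439, 0.2342, 0.1964]
tool_rot: [1.364, 1.1, -1.363]
contact_force: [1.0, -0.5, -0.3]
opening: 0.0853
t: 42.7
tool_pos: [0.4394, 0.3385, 0.1497]
tool_rot: [1.37, 1.102, -1.354]
contact_force: [0.3, 0.2, 0.4]
opening: 0.0853
t: 43.03
tool_pos: [0.4372, 0.3347, 0.122]
tool_rot: [1.364, 1.101, -1.363]
contact_force: [-0.0, -0.1, -0.4]
opening: 0.0854
t 43.03 tcp [0.4372 0.3347 0.122 ] yawY -12.14 xdir [ 0.001  0.    -1.   ] q [ 0.518 -0.031  1.886 -0.     1.286  0.73 ] F [-0.  -0.1 -0.4] open 0.0854
side px [184. 221.] area 800 pot axis [0.4357 0.3365] iou 0.859
side px [449. 376.] area 2465 pot axis [ 0.543  -0.3263] iou 0.352
```

View pics/s28.png

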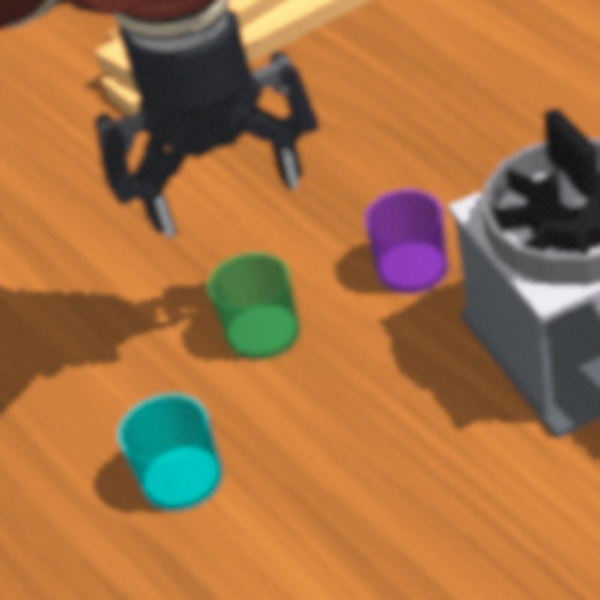

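```bash
python3 -m crank '[[[0,0.001,-0.03,0],[0,0.001,-0.06,0],[0,0.001,-0.08,0],[0,0.001,-0.094,0],[0,0.001,-0.094,0]]]'
python3 -m crank '[[[0,0,0,0],[0,0,0,0],[0,0,0,0],[0,0,0,0],[0,0,0,0]]]' 0.5 25
python3 -m crank '[[[0,0,0.004,0],[0,0,0.01,0],[0,0,0.018,0],[0,0,0.026,0],[0,0,0.03,0]]]'
python3 - <<'E'
from h import *
state(); snap("side","s29",(100,120,300,320),3)
E
```

```text
t: 43.55
tool_pos: [0.435, 0.3349, 0.0253]
tool_rot: [1.36, 1.102, -1.367]
contact_force: [-0.3, -0.1, -0.2]
opening: 0.0855
t: 43.97
tool_pos: [0.4381, 0.337, 0.03]
tool_rot: [1.366, 1.101, -1.358]
contact_force: [-0.3, -0.1, 6.1]
opening: 0.0613
t: 44.38
tool_pos: [0.4369, 0.3363, 0.059]
tool_rot: [1.364, 1.102, -1.361]
contact_force: [0.6, -0.1, -0.3]
opening: 0.0617
t 44.38 tcp [0.4369 0.3363 0.059 ] yawY -12.06 xdir [ 0.002  0.001 -1.   ] q [0.521 0.05  1.921 0.    1.169 0.732] F [ 0.6 -0.1 -0.3] open 0.0617
```

View pics/s29.png

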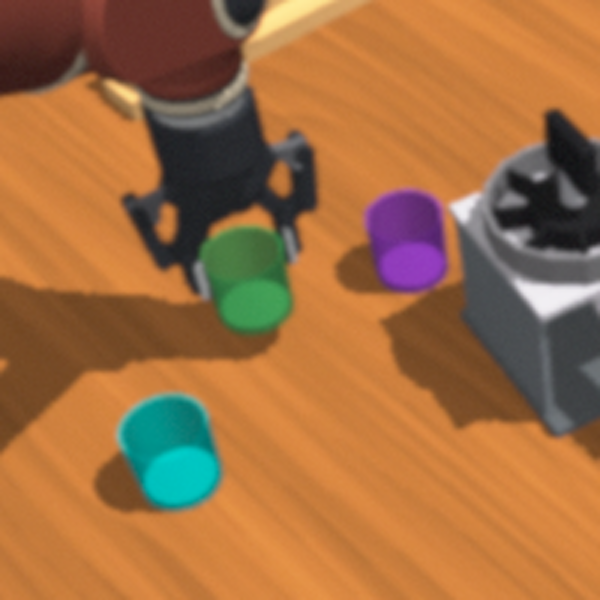

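```bash
python3 -m crank '[[[0,-0.015,0,0],[-0.002,-0.045,0,0],[-0.004,-0.08,0,0],[-0.006,-0.115,0,0],[-0.007,-0.15,0,0]]]'
python3 -m crank '[[[0,-0.035,0,0],[0,-0.07,0,0],[0,-0.105,0,0],[0,-0.14,0,0],[0.003,-0.175,0,0]]]'
python3 -m crank '[[[0.006,-0.032,0,0],[0.018,-0.062,0,0],[0.034,-0.09,0,0],[0.055,-0.11,0,0],[0.077,-0.12,0,0]]]'
python3 -m crank '[[[0.02,-0.003,0,0],[0.035,-0.004,0,0],[0.043,-0.004,0,0],[0.043,-0.004,0,0],[0.043,-0.004,0,0]]]'
python3 - <<'E'
from h import *
state(); snap("side","s30",(250,180,450,380),3)
E
```

```text
t: 44.85
tool_pos: [0.4281, 0.184, 0.0567]
tool_rot: [1.361, 1.103, -1.363]
contact_force: [0.7, -0.4, 0.6]
opening: 0.0613
t: 45.27
tool_pos: [0.4308, 0.009, 0.0568]
tool_rot: [1.362, 1.103, -1.363]
contact_force: [0.0, 0.6, -0.8]
opening: 0.0618
t: 45.68
tool_pos: [0.5088, -0.1121, 0.0569]
tool_rot: [1.364, 1.1, -1.366]
contact_force: [-0.3, -0.4, -0.0]
opening: 0.0612
t: 46.1
tool_pos: [0.5513, -0.1129, 0.0568]
tool_rot: [1.362, 1.104, -1.364]
contact_force: [-0.3, 0.1, 0.0]
opening: 0.0609
t 46.1 tcp [ 0.5513 -0.1129  0.0568] yawY -12.05 xdir [-0.002  0.    -1.   ] q [-0.334  0.081  1.892 -0.     1.17  -0.124] F [-0.3  0.1  0. ] open 0.0609
```

View pics/s30.png

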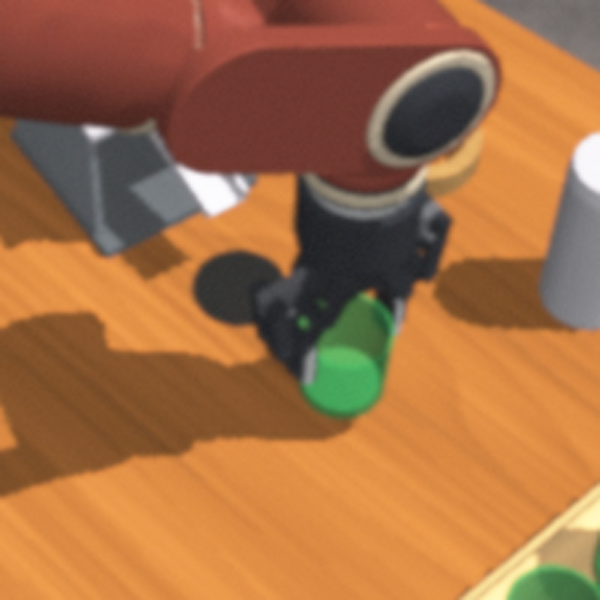

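```bash
python3 -m crank '[[[0.001,0,-0.006,0],[0.002,0,-0.014,0],[0.002,0,-0.02,0],[0.002,0,-0.024,0],[0.002,0,-0.024,0]]]'
python3 -m crank '[[[0.0035,0.017,0,0],[0.0085,0.041,0,0],[0.0138,0.066,0,0],[0.0185,0.089,0,0],[0.022,0.106,0,0]]]'
python3 -m crank '[[[0.0012,0.008,0,0],[0.0018,0.0115,0,0],[0.0018,0.0115,0,0],[0.0018,0.0115,0,0],[0.0018,0.0115,0,0]]]'
```

```text
t: 46.57
tool_pos: [0.5528, -0.1126, 0.0314]
tool_rot: [1.362, 1.105, -1.365]
contact_force: [-0.0, -0.4, -0.9]
opening: 0.0617
t: 46.98
tool_pos: [0.5765, -0.0054, 0.0334]
tool_rot: [1.362, 1.103, -1.362]
contact_force: [1.2, 0.1, -1.4]
opening: 0.0614
t: 47.4
tool_pos: [0.5779, 0.0036, 0.0333]
tool_rot: [1.363, 1.102, -1.364]
contact_force: [-0.6, 0.5, -0.4]
opening: 0.0614
```

```bash
python3 -m crank '[[[0,0.0003,-0.002,0],[0,0.0003,-0.004,0],[0,0.0003,-0.0045,0],[0,0.0003,-0.0045,0]]]'
python3 -m crank '[[[0,0,0.002,0],[0,0,0.002,0],[0,0,0.002,0],[0,0,0.002,0],[0,0,0.002,0]]]' 1
python3 -m crank '[[[0,0,0.02,0],[0,0,0.05,0],[0,0,0.09,0],[0,0,0.13,0],[0,0,0.17,0]]]'
python3 -m crank '[[[0,0,0.03,0.2],[0,0,0.05,0.2],[0,0,0.05,0.2],[0,0,0.05,0.2]]]' 0.6 40
python3 - <<'E'
from h import *
state(); snap("side","s31",(230,150,430,350),3); pots("side")
E
```

```text
t: 47.73
tool_pos: [0.5782, 0.004, 0.0301]
tool_rot: [1.362, 1.102, -1.364]
contact_force: [-3.5, -0.9, 7.0]
opening: 0.0618
t: 48.15
tool_pos: [0.5779, 0.0047, 0.0305]
tool_rot: [1.363, 1.102, -1.363]
contact_force: [0.6, 0.9, -0.6]
opening: 0.0855
t: 48.57
tool_pos: [0.5774, 0.0048, 0.202]
tool_rot: [1.362, 1.103, -1.363]
contact_force: [1.2, 0.5, 0.7]
opening: 0.0852
t: 48.9
tool_pos: [0.5787, 0.0047, 0.2522]
tool_rot: [1.361, 1.102, -1.358]
contact_force: [0.4, 0.0, -0.5]
opening: 0.051
t 48.9 tcp [0.5787 0.0047 0.2522] yawY -11.86 xdir [ 0.003 -0.    -1.   ] q [-0.12  -0.07   1.701  0.     1.509  0.087] F [ 0.4  0.  -0.5] open 0.051
side px [331. 267.] area 940 pot axis [0.5749 0.0009] iou 0.897
side px [449. 376.] area 2471 pot axis [ 0.543  -0.3263] iou 0.353
```

View pics/s31.png

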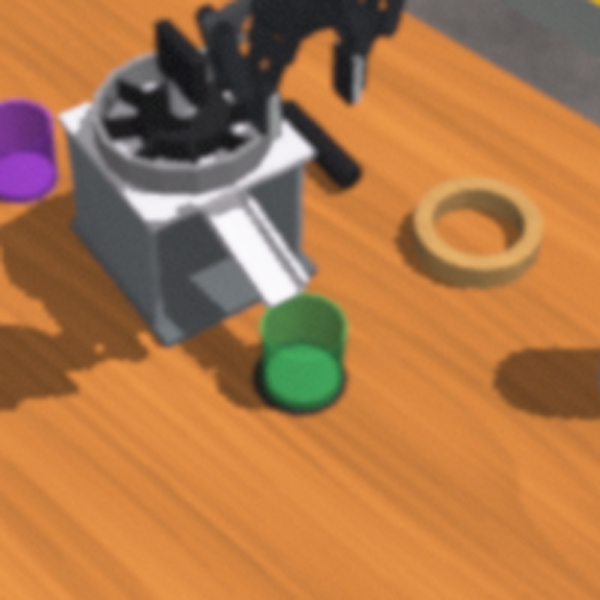

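Pot 3 stands where the other two stood. Back to the knob.

```bash
python3 -m crank '[[[0.004,0.02,0,0],[0.011,0.055,0,0],[0.018,0.09,0,0],[0.024,0.12,0,0],[0.028,0.14,0,0]]]'
python3 -m crank '[[[0.0288,0.007,0,0],[0.0008,0.0065,0,0],[0.0008,0.0065,0,0],[0.0008,0.0065,0,0]]]'
python3 - <<'E'
from h import *
state(); snap("side","s32",(190,100,390,300),3)
E
```

```text
t: 49.42
tool_pos: [0.6049, 0.1472, 0.2474]
tool_rot: [1.356, 1.108, -1.363]
contact_force: [-0.6, 0.1, -0.3]
opening: 0.0515
t: 49.75
tool_pos: [0.6051, 0.1514, 0.2459]
tool_rot: [1.355, 1.109, -1.366]
contact_force: [-0.5, 0.5, -0.2]
opening: 0.0511
t 49.75 tcp [0.6051 0.1514 0.2459] yawY -11.83 xdir [-0.008 -0.001 -1.   ] q [ 0.126  0.047  1.595 -0.     1.508  0.332] F [-0.5  0.5 -0.2] open 0.0511
```

View pics/s32.png

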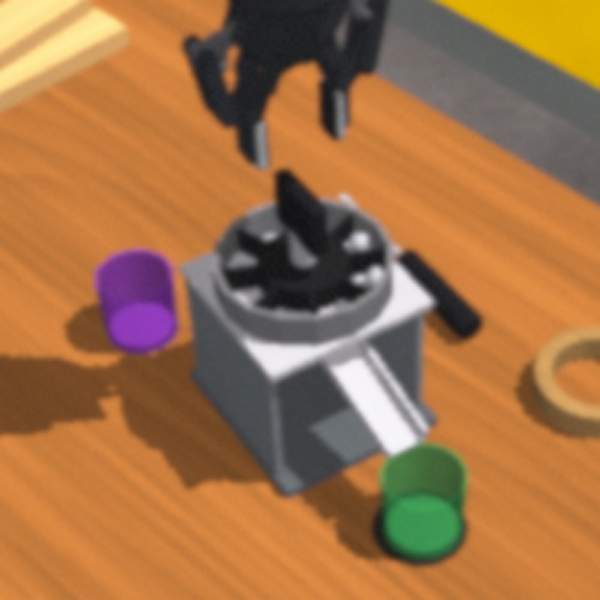

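I mistyped the first row of that move (x 0.0288 instead of 0.0008). The tool wobbled in free air and later rows corrected it. I'll let it settle before descending.

```bash
python3 -m crank '[[[0,0,0,0],[0,0,0,0],[0,0,0,0],[0,0,0,0]]]'
```

```text
t: 50.13
tool_pos: [0.6072, 0.151, 0.252]
tool_rot: [1.362, 1.103, -1.359]
contact_force: [-0.1, 0.3, -0.4]
opening: 0.0514
```

```bash
python3 -m crank '[[[0,0.0005,-0.02,0],[0,0.0005,-0.045,0],[0,0.0005,-0.065,0],[0,0.0005,-0.077,0],[0,0.0005,-0.077,0]]]'
python3 -m crank '[[[0,0,0,0],[0,0,0,0],[0,0,0,0],[0,0,0,0],[0,0,0,0]]]' 0 40
python3 - <<'E'
from h import *
state()
E
```

```text
t: 50.55
tool_pos: [0.6049, 0.1514, 0.1704]
tool_rot: [1.357, 1.107, -1.365]
contact_force: [-0.8, -0.0, -0.7]
opening: 0.0514
t: 50.97
tool_pos: [0.6071, 0.1521, 0.1762]
tool_rot: [1.361, 1.104, -1.359]
contact_force: [-5.1, 0.7, 5.7]
opening: 0.0138
t 50.97 tcp [0.6071 0.1521 0.1762] yawY -11.85 xdir [ 0.001  0.001 -1.   ] q [1.260e-01 9.300e-02 1.664e+00 1.000e-03 1.384e+00 3.330e-01] F [-5.1  0.7  5.7] open 0.0138
```

```bash
python3 -m crank '[[[0,0,0.001,-4],[0,0,0.001,-9],[0,0,0.001,-14],[0,0,0.001,-19],[0,0,0.001,-24]]]'
python3 -m crank '[[[0,0,0,-5],[0,0,0,-10],[0,0,0,-15],[0,0,0,-20],[0,0,0,-21]]]'
python3 -m crank '[[[0,0,0,0],[0,0,0,0],[0,0,0,0],[0,0,0,0],[0,0,0,0]]]'
python3 - <<'E'
from h import *
state(); snap("side","s33",(190,100,390,300),3)
E
```

```text
t: 51.38
tool_pos: [0.6071, 0.1521, 0.1762]
tool_rot: [1.657, 0.842, -1.655]
contact_force: [-3.5, 0.0, 2.6]
opening: 0.0137
t: 51.8
tool_pos: [0.6072, 0.152, 0.1762]
tool_rot: [1.895, 0.562, -1.893]
contact_force: [-2.4, 0.7, 3.5]
opening: 0.0134
t: 52.22
tool_pos: [0.6072, 0.152, 0.1761]
tool_rot: [1.893, 0.565, -1.891]
contact_force: [-3.4, 1.0, 5.2]
opening: 0.0136
t 52.22 tcp [0.6072 0.152  0.1761] yawY -56.76 xdir [ 0.001  0.    -1.   ] q [0.126 0.093 1.664 0.    1.383 1.117] F [-3.4  1.   5.2] open 0.0136
```

View pics/s33.png

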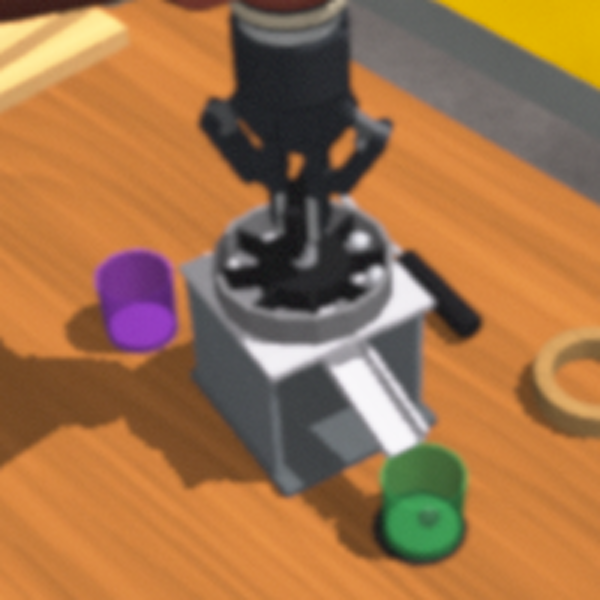

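One ball is in. Next click.

```bash
python3 -m crank '[[[0,0,0,-5],[0,0,0,-10],[0,0,0,-15],[0,0,0,-20],[0,0,0,-25]]]'
python3 -m crank '[[[0,0,0,-5],[0,0,0,-10],[0,0,0,-15],[0,0,0,-20],[0,0,0,-20]]]'
python3 -m crank '[[[0,0,0,0],[0,0,0,0],[0,0,0,0],[0,0,0,0],[0,0,0,0]]]'
python3 -m crank '[[[0,0,0,0],[0,0,0,0],[0,0,0,0],[0,0,0,0],[0,0,0,0]]]' 0.5
python3 -m crank '[[[0,0,0.02,0],[0,0,0.045,0],[0,0,0.08,0],[0,0,0.08,0],[0,0,0.08,0]]]'
python3 - <<'E'
from h import *
state(); snap("side","s34",(190,100,390,300),3);pots("side");d=snap("top","t34",(185,160,345,260),5)
np.set_printoptions(linewidth=250); P=cloud("top",d); print((P[214:250,306:338,2]*1000)[::2,::2].round().astype(int))
E
```

```text
t: 52.68
tool_pos: [0.6072, 0.1519, 0.1762]
tool_rot: [2.15, 0.15, -2.148]
contact_force: [-4.3, 1.6, 5.3]
opening: 0.0136
t: 53.1
tool_pos: [0.6072, 0.1518, 0.1762]
tool_rot: [-2.113, 0.22, 2.11]
contact_force: [-4.8, 0.8, 5.2]
opening: 0.0132
t: 53.52
tool_pos: [0.6072, 0.1518, 0.1762]
tool_rot: [-2.115, 0.217, 2.112]
contact_force: [-4.7, 0.2, 6.6]
opening: 0.0138
t: 53.93
tool_pos: [0.6068, 0.1517, 0.1744]
tool_rot: [-2.112, 0.219, 2.113]
contact_force: [-0.2, 0.3, -0.4]
opening: 0.0424
t: 54.35
tool_pos: [0.6085, 0.1519, 0.2585]
tool_rot: [-2.118, 0.218, 2.105]
contact_force: [0.3, -0.2, -0.5]
opening: 0.0425
t 54.35 tcp [0.6085 0.1519 0.2585] yawY -101.86 xdir [ 0.006  0.001 -1.   ] q [ 0.126  0.039  1.582 -0.     1.514  1.904] F [ 0.3 -0.2 -0.5] open 0.0425
side px [331. 267.] area 939 pot axis [0.5748 0.0009] iou 0.892
side px [452. 380.] area 2505 pot axis [ 0.5405 -0.3341] iou 0.329
[[ 0 -2 -1 -1  0  0  0 -1 -1  0  1  0  1 -1  0 -1]
 [-2  0  2  1 60 59 60 59 61 61  4 -1  0 -4 -1  1]
 [-1 -2 60 60 54 48 40 41 49 54 58 60 -1  1  0  0]
 [83 81 82 39 27 21 17 16 22 24 39 55 60  4 -2 -1]
 [73 75 37 16  8  3  5  4  3  2 14 35 56 62 -4 -1]
 [75 75 14  6  7  3  3  4  6  6  7  8 31 60 -1  2]
 [73 72  3  5  5  5  3  4  8  5  7  7  9 50 60  0]
 [75 74  3  4  5  3  5  4  4  5  1  3  6 26 60 -3]
 [74 71  3  7  6  2  4  4  4  5  6  4  5 17 59  0]
 [72  4  3  5  6  4  3  5  4  6  4  7  4  2 59  0]
 [70  2  6  2  2  3 10  4 17 18 20  5  5  4 61  0]
 [82  4  7  6  9  1  1  6 21 29 34 34  3 16 60 -1]
 [62  3  5  5  4  3  4  3 16 32 36 32 31 62  1 -2]
 [59 24  5  3  8  4  3  3  4 32 33 32 30 60 -3  0]
 [ 3 57  4  6  6  6  5  5  4  4 31 31 57  0 -2  3]
 [-2  3 58 59  4  4  6  5  5  2 60 60 -5 -3 -1  0]
 [ 3  1  5  1 58 59 61 60 57 59  6  0  2  2 -3  0]
 [ 0  4  0  2  2  1  0  0  2  0  1  1 -1 -1 -1  0]]
```

View pics/s34.png

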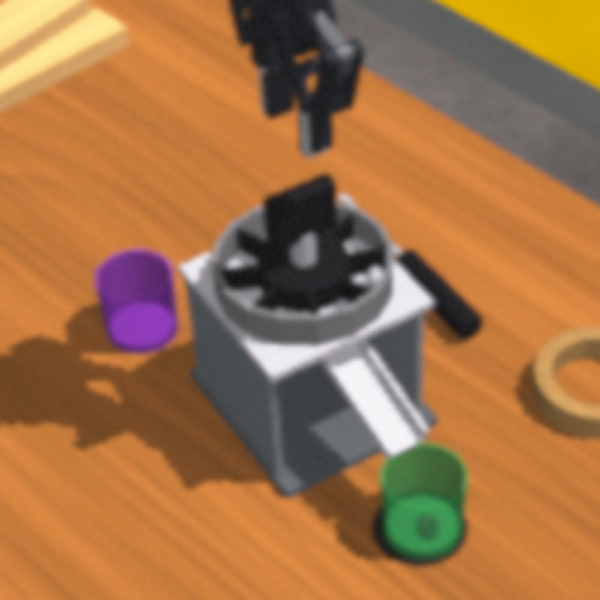

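View pics/t34.png

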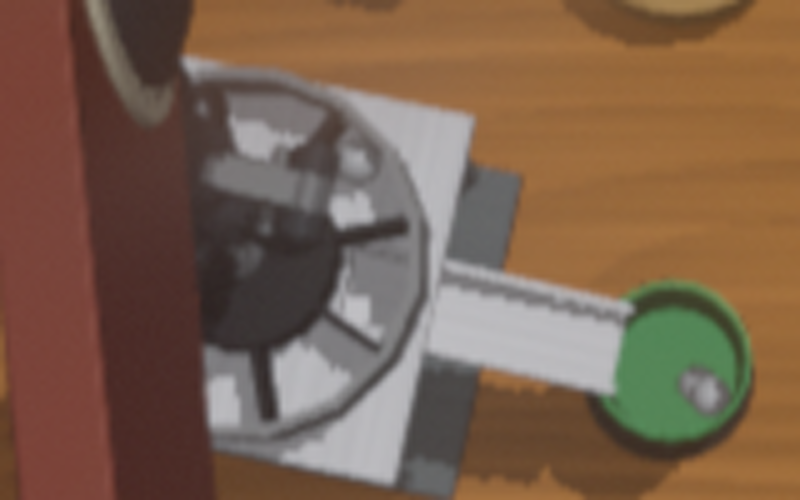

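Two balls are in pot 3 and only ball 7 is left in the drum. But the tray pots' blob has shifted, so I'll check the tray.

Run:
```python
from h import *
snap("side","s35",(330,290,530,490),3); snap("top","t35",(420,180,540,370),3); pots("top")
```

```text
top px [500. 232.] area 846 pot axis [ 0.581  -0.3509] iou 0.891
top px [320. 232.] area 633 pot axis [ 0.5768 -0.0008] iou 0.772
top px [489. 274.] area 897 pot axis [ 0.4989 -0.326 ] iou 0.893
```

View pics/s35.png

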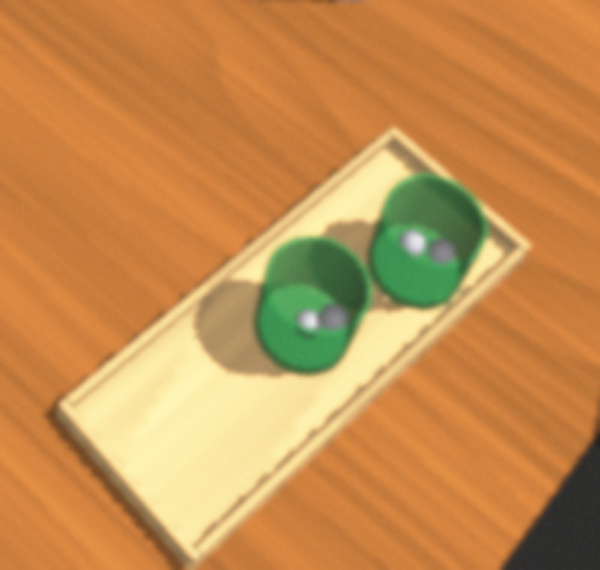

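View pics/t35.png

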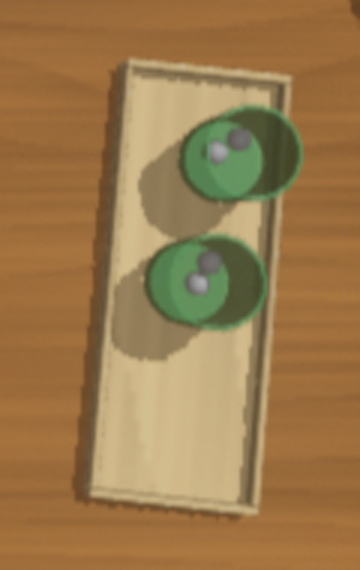

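The far pot was knocked about 16 mm sideways. It still stands with its two balls at about x +84, y −17 mm in the tray frame, inside the limits, so it can stay. On to pot 3.

```bash
python3 -m crank '[[[-0.003,-0.015,0,7],[-0.008,-0.04,0,14],[-0.014,-0.07,0,21],[-0.02,-0.1,0,28],[-0.026,-0.125,0,35]]]' 1 25
python3 -m crank '[[[-0.003,-0.015,0,7],[-0.004,-0.022,0,14],[-0.004,-0.022,-0.02,21],[-0.004,-0.022,-0.04,28],[-0.004,-0.022,-0.06,35]]]'
python3 -m crank '[[[0,0,0,7],[0,0,0,14],[0,0,0,20],[0,0,0,20],[0,0,0,20]]]'
python3 - <<'E'
from h import *
state(); pots("side")
E
```

```text
t: 55.07
tool_pos: [0.58, 0.0253, 0.2537]
tool_rot: [1.994, 0.415, -1.998]
contact_force: [0.2, -0.4, 0.8]
opening: 0.0855
t: 55.48
tool_pos: [0.5766, 0.0044, 0.1937]
tool_rot: [1.602, 0.896, -1.602]
contact_force: [-0.2, 0.8, -0.1]
opening: 0.0856
t: 55.9
tool_pos: [0.5765, 0.0048, 0.194]
tool_rot: [1.361, 1.104, -1.363]
contact_force: [-0.9, -0.0, 0.2]
opening: 0.085
t 55.9 tcp [0.5765 0.0048 0.194 ] yawY -12.02 xdir [-0.001  0.    -1.   ] q [-0.121 -0.036  1.765  0.     1.414  0.089] F [-0.9 -0.   0.2] open 0.085
side px [331. 267.] area 940 pot axis [0.5748 0.0009] iou 0.897
side px [452. 380.] area 2506 pot axis [ 0.5406 -0.3341] iou 0.328
```

```bash
python3 -m crank '[[[0,0,-0.03,0],[0,0,-0.07,0],[0,0,-0.11,0],[0,0,-0.145,0],[0,0,-0.161,0]]]'
python3 -m crank '[[[0,0,-0.005,0],[0,0,-0.005,0],[0,0,-0.005,0]]]'
python3 -m crank '[[[0,0,0,0],[0,0,0,0],[0,0,0,0],[0,0,0,0],[0,0,0,0]]]' 0.5 25
python3 -m crank '[[[0,0,0.002,0],[0,0,0.004,0],[0,0,0.006,0],[0,0,0.006,0],[0,0,0.006,0]]]'
python3 -m crank '[[[-0.002,-0.01,0,0],[-0.005,-0.024,0,0],[-0.0085,-0.041,0,0],[-0.012,-0.058,0,0],[-0.0155,-0.074,0,0]]]'
python3 -m crank '[[[-0.003,-0.014,0,0],[-0.006,-0.026,0.004,0],[-0.007,-0.034,0.01,0],[-0.007,-0.036,0.017,0],[-0.007,-0.036,0.022,0]]]'
python3 - <<'E'
from h import *
state(); snap("side","s36",(270,180,470,330),3)
E
```

```text
t: 56.37
tool_pos: [0.5729, 0.0052, 0.0281]
tool_rot: [1.358, 1.109, -1.368]
contact_force: [-0.9, -0.7, -0.4]
opening: 0.0856
t: 56.62
tool_pos: [0.5779, 0.0046, 0.0301]
tool_rot: [1.361, 1.102, -1.359]
contact_force: [0.5, 0.3, 0.0]
opening: 0.0851
t: 57.03
tool_pos: [0.5786, 0.0046, 0.0316]
tool_rot: [1.362, 1.101, -1.357]
contact_force: [-1.5, -0.1, 6.7]
opening: 0.0616
t: 57.45
tool_pos: [0.5768, 0.0048, 0.0348]
tool_rot: [1.36, 1.104, -1.36]
contact_force: [-1.0, -0.2, -1.0]
opening: 0.0613
t: 57.87
tool_pos: [0.5607, -0.0706, 0.0345]
tool_rot: [1.36, 1.104, -1.361]
contact_force: [-0.6, 0.4, -0.7]
opening: 0.0612
t: 58.28
tool_pos: [0.5549, -0.1059, 0.0581]
tool_rot: [1.361, 1.102, -1.36]
contact_force: [1.1, -0.4, -0.5]
opening: 0.0613
t 58.28 tcp [ 0.5549 -0.1059  0.0581] yawY -11.92 xdir [ 0.001 -0.    -1.   ] q [-0.32   0.082  1.888  0.     1.17  -0.113] F [ 1.1 -0.4 -0.5] open 0.0613
```

View pics/s36.png

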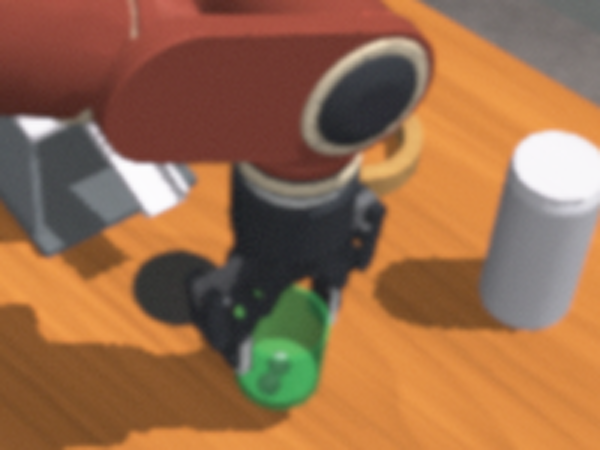

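```bash
python3 -m crank '[[[-0.006,-0.005,0.004,-5],[-0.018,-0.013,0.008,-12],[-0.034,-0.024,0.012,-19],[-0.052,-0.036,0.014,-26],[-0.07,-0.049,0.014,-33]]]'
python3 -m crank '[[[-0.018,-0.013,0,-7],[-0.035,-0.025,0,-14],[-0.05,-0.037,0,-21],[-0.06,-0.05,0,-28],[-0.065,-0.066,0,-35]]]'
python3 -m crank '[[[-0.003,-0.018,0,-7],[-0.006,-0.037,0,-14],[-0.009,-0.056,0,-16.1],[-0.0105,-0.073,0,-16.1],[-0.0105,-0.085,0,-16.1]]]'
python3 -m crank '[[[0,-0.006,0,0],[0,-0.008,0,0],[0,-0.008,0,0],[0,-0.008,0,0]]]'
python3 - <<'E'
from h import *
state(); snap("side","s37",(310,280,510,480),3)
E
```

```text
t: 58.75
tool_pos: [0.4845, -0.154, 0.0719]
tool_rot: [1.762, 0.727, -1.759]
contact_force: [-0.5, -0.5, -1.4]
opening: 0.0614
t: 59.17
tool_pos: [0.4185, -0.2197, 0.0709]
tool_rot: [2.132, 0.184, -2.132]
contact_force: [0.7, -0.5, -0.7]
opening: 0.0616
t: 59.58
tool_pos: [0.4092, -0.3062, 0.0714]
tool_rot: [-2.169, 0.114, 2.168]
contact_force: [0.6, -0.1, -0.7]
opening: 0.0612
t: 59.92
tool_pos: [0.409, -0.3124, 0.0706]
tool_rot: [-2.168, 0.111, 2.168]
contact_force: [-0.1, -0.0, -0.6]
opening: 0.0616
t 59.92 tcp [ 0.409  -0.3124  0.0706] yawY -95.92 xdir [-0.     0.001 -1.   ] q [-0.797 -0.052  2.     0.     1.194  0.877] F [-0.1 -0.  -0.6] open 0.0616
```

View pics/s37.png

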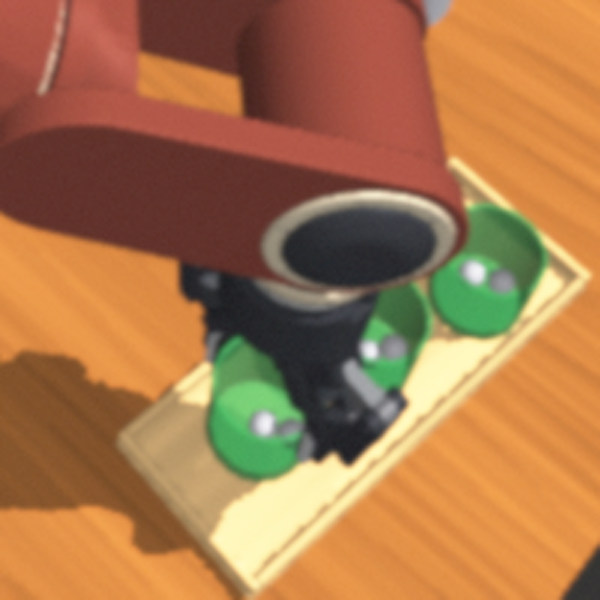

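```bash
python3 -m crank '[[[0,0,-0.008,0],[0,0,-0.018,0],[0,0,-0.026,0],[0,0,-0.031,0],[0,0,-0.033,0]]]'
python3 -m crank '[[[0,0,-0.001,0],[0,0,-0.002,0],[0,0,-0.003,0],[0,0,-0.003,0]]]'
```

```text
t: 60.38
tool_pos: [0.4082, -0.3122, 0.0368]
tool_rot: [-2.164, 0.11, 2.169]
contact_force: [-4.6, 6.2, 10.8]
opening: 0.0612
t: 60.72
tool_pos: [0.4088, -0.3125, 0.0368]
tool_rot: [-2.164, 0.109, 2.169]
contact_force: [-7.7, 8.0, 16.1]
opening: 0.0613
```

```bash
python3 -m crank '[[[0,0,0.003,0],[0,0,0.003,0],[0,0,0.003,0],[0,0,0.003,0],[0,0,0.003,0]]]' 1
python3 -m crank '[[[0,0,0.02,0],[0,0,0.05,0],[0,0,0.085,0],[0,0,0.12,0],[0,0,0.16,0]]]'
python3 -m crank '[[[0,0.03,0.02,0],[0,0.065,0.02,0],[0,0.1,0.02,0],[0,0.138,0.02,0],[0,0.176,0.02,0]]]'
python3 -m crank '[[[0,0.035,0,0],[0,0.07,0,0],[0,0.1,0,0],[0,0.12,0,0],[0,0.12,0,0]]]'
python3 -m crank '[[[0,0,0,0],[0,0,0,0],[0,0,0,0],[0,0,0,0],[0,0,0,0]]]'
python3 - <<'E'
from h import *
state(); snap("side","s38"); snap("top","t38"); pots("top"); snap("top","t39",(420,180,540,370),3);snap("top","t40",(185,160,345,260),5)
E
```

```text
t: 61.13
tool_pos: [0.4086, -0.3131, 0.0374]
tool_rot: [-2.167, 0.113, 2.168]
contact_force: [0.5, -0.1, -0.4]
opening: 0.0853
t: 61.55
tool_pos: [0.408, -0.3124, 0.1978]
tool_rot: [-2.165, 0.111, 2.169]
contact_force: [0.2, -0.2, -0.5]
opening: 0.0854
t: 61.97
tool_pos: [0.4085, -0.1359, 0.2177]
tool_rot: [-2.168, 0.114, 2.167]
contact_force: [-0.1, 1.1, -0.2]
opening: 0.0854
t: 62.38
tool_pos: [0.4085, -0.0144, 0.2175]
tool_rot: [-2.17, 0.107, 2.17]
contact_force: [0.1, 0.0, -0.0]
opening: 0.0852
t: 62.8
tool_pos: [0.4089, -0.0181, 0.2177]
tool_rot: [-2.167, 0.115, 2.167]
contact_force: [-0.2, -0.0, 0.4]
opening: 0.0857
t 62.8 tcp [ 0.4089 -0.0181  0.2177] yawY -96.06 xdir [-0. -0. -1.] q [-0.226 -0.499  2.102 -0.     1.539  1.45 ] F [-0.2 -0.   0.4] open 0.0857
top px [500. 232.] area 859 pot axis [ 0.5809 -0.3509] iou 0.892
top px [489. 274.] area 920 pot axis [ 0.4989 -0.326 ] iou 0.895
top px [485. 322.] area 919 pot axis [ 0.4074 -0.3155] iou 0.886
```

View pics/s38.png

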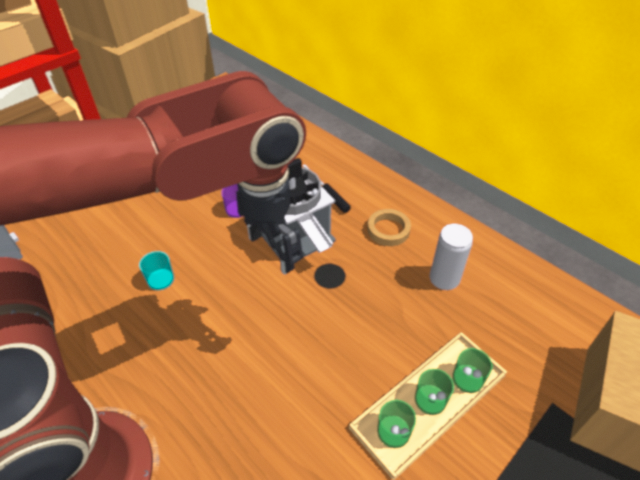

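View pics/t39.png

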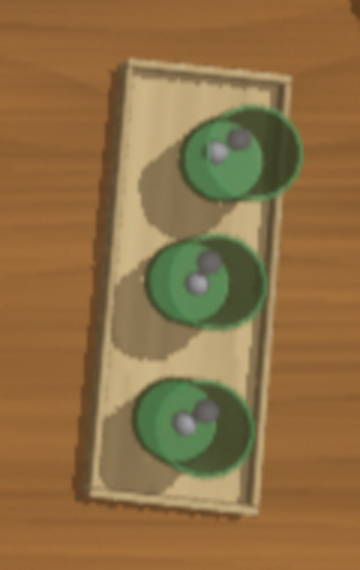

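View pics/t40.png

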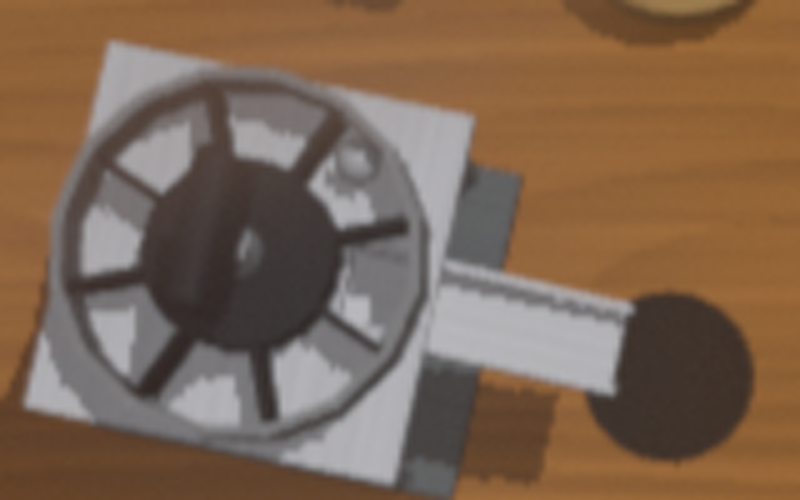

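```bash
python3 -c "
from station import *
print(finish_job())"
```

```text
the job is handed in; nothing more can be done
None
```

I filled all three green pots with two balls each and stood them upright in the tray. I then handed the job in at about 63 s; no verdict was reported.

**Last checks (camera views just before handing in):**
- **Pots:** each holds two balls. By my measurements they stand at about +84, 0 and −90 mm along the tray's length.
- **Dispenser:** only ball 7 is left in the drum. I turned the knob six clicks in total, and the bar looks to be at the right angle.
- **Bystanders:** the screwdriver, tape roll and can look unmoved.
- **Robot:** the arm was clear of everything, reading about zero contact force.

**What did not go to plan:**
- The far pot was knocked about 16 mm sideways while the arm was at the dispenser. It kept its two balls and ended up about 17 mm off the tray's centre line. The limit is 28 mm, so I left it there.
- I mistyped one row, which made the tool wobble in free air above the knob. It touched nothing.
- Pressing pots down to set them on the bench or tray reached 17 N at the wrist, well below the limit. Grip was set to 25 N throughout.
- With a pot under the chute, the side and top cameras disagreed by 3 to 4 mm on its position, probably because the chute hid part of it. All six balls still landed in the pots.

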